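# White-calibrate a handheld colour meter on its reference tile

### The job

Take the white reading of the colour meter: slide the dust cover of the sloping reference plinth fully open against its stop, then lift the meter out of its cradle and hold its nose square on the white tile, centred in the orange-ringed well, pressing lightly so that the sprung steel collar goes in about half-way. Finish while still holding the meter steadily there, without letting go, and leave the cups, pens and other things on the table where they are.

Things in the scene. Friction and masses are not known exactly. Their poses are not given: they have to be found in the camera images.
- plinth: The fixed reference plinth, a grey wedge standing on the table, 164 mm wide (y) and 100 mm deep (x), 15 mm high in front, 51 mm at the back. Origin: middle of its underside. It faces the robot (-x) with a yaw of up to 0.4 rad; it may stand to the left or right of the cradle.
- deck: The plinth's light grey top panel, 4 mm thick, sloping 20 degrees down toward the robot: x runs up the slope (away), y level along the guide rails, z square out of the deck. Origin: middle of the panel's underside, 33 mm above the table. Aluminium rails along y at x = +-42 mm and end stops at y = +-75 mm rise to z = 12 mm.
- tile: The fixed round white ceramic tile, 40 mm across, in a round well of the deck; axes as the deck's, origin under its middle.
- tile_spot (a point): Centre of the tile's upper face, at the bottom of a round well 40 mm wide and 2.5 mm deep in the deck, ringed in orange, 37 mm to the -y side of the deck's middle. Axes as the deck's: z is square out of the tile. At the start the dust cover hides it.
- dust_cover (a joint): Travel (m) of the black dust cover, a 76 x 62 x 4 mm plate that slides on the deck's rails: 0 over the tile, 0.078 fully open against the end stop, moving along the deck's +y. It starts at 0 to 0.02, drags with about 1 N and stays where it is left.
- cover_tab (a point): Middle of the upright orange finger tab on the cover: 36 mm along the deck's x, 12 mm thick along y, 18 mm tall (z), standing on the plate; its centre is 9 mm above the plate's top. It moves with the cover. Axes as the deck's.
- cradle: The meter's fixed cradle, a grey round holder 84 mm wide and 52 mm high on a black foot 112 mm wide and 5 mm thick, with an upright bore 36 mm wide, open at the top. Origin: middle of its underside.
- meter: The colour meter, a loose white handheld instrument of 0.2 to 0.35 kg standing upright, nose down, in the cradle. Origin: on its axis, at the underside of the black flange (56 mm wide, 6 mm thick) that rests on the cradle's rim. z runs out of its top, the screen is on its -x face; its yaw is within 0.6 rad.
- meter_grip (a point): Centre of the meter's grip, a rounded block 56 mm along x, 40 mm along y (its flat rubber-padded sides, to be pinched) and 64 mm tall; this point is half-way up, 38 mm above the flange's underside, 90 mm above the table as it stands. Below the flange the nose (33 mm wide) and collar reach 46 mm down into the cradle's bore: lift by 50 mm or more to clear it.
- meter_nose (a point): Centre of the flat lower face of the steel collar, 27 mm wide, at the meter's nose: on the meter's axis, 84 mm below meter_grip when the collar is out. z points back up the meter.
- collar (a joint): How far the sprung collar is pushed into the nose (m): 0 out, 0.008 bottomed. The spring pushes with 1 N at the start of its travel and 5 N at the end.
- plum_cup1: Clear round cup of plums, 113 mm wide, 52 mm high, origin under its middle; bystander at the back.
- plum_cup7: Clear round cup of plums, 113 mm wide, 52 mm high, origin under its middle; bystander at the left.
- empty_cup: Empty clear round cup, 113 mm wide, 52 mm high, origin under its middle; bystander at the right.
- tape_roll: Roll of brown packing tape lying flat, 83 mm wide, 24 mm high, origin under its middle; bystander in the middle.
- lime_pen: Lime-coloured marker pen, 110 mm long, 20 mm high, origin under its middle; bystander at the front left.
- black_marker: Black and white marker pen, 130 mm long, 20 mm high, origin under its middle; bystander at the front right.
- salt_jar: Small jar with a red cap, 45 mm wide, 106 mm high, origin under its middle; bystander at the right.

How it is judged:
By the outcome, as a careful person would: the job done as asked, in the order asked, and still so for the second after the job is handed in, while the arm keeps its last pose, push and grip.
It also fails if it takes over 53 s, if anything falls off the work surface, if the arm or the gripper's body presses on something with over 40 N, if the wrist force passes 120 N, or if a joint passes its speed limit or range.

### The arm

A 7-joint arm with a two-finger parallel gripper is mounted at the origin on a cart in front of the work surface, level with it; the furniture and walls round the work are solid. World frame = base frame: x ahead of the robot, y to its left, z up, the work surface at z = 0. Lengths are in m, angles in rad, forces in N, time in s.
With the tool pointing down it reaches from about 0.4 to 0.875 m from the base axis. Payload 19.3 kg.
Tool frame: the origin (TCP) lies between the finger pads; the fingertips stand ahead of it and the grasp point (between the pads) lies 8 mm behind it (bot.tip_extent is the x of the fingertips in the tool frame, in m); x points along the fingers, y is the direction in which the jaws open and shut, and the axes are right-handed (so a half turn about x gives the same grasp; the last joint's range is limited). The gripper opens to 85 mm and grips with 20 to 120 N. Pads are 22 mm wide; open, the fingers measure 114 mm over their backs; the gripper's body (76 mm by 85 mm) begins 54 mm behind the grasp point. The pads swing forward as they close: fully open they stand 13 mm farther back than shut.
Start: joints at [1.058, 0.521, -0.036, 1.599, 0.021, 1.021, -0.113], TCP at [0.268, -0.565, 0.242] pointing down, gripper open.
Joint ranges: [-2.91, 2.91], [-0.3, 2.13], [-1.5, 1.42], [0.17, 2.43], [-1.26, 4.41], [0.16, 1.93], [-2.52, 2.52]. Speed limits (rad/s): [1.89, 1.89, 2.39, 2.39, 3.01, 3.01, 3.01].

### API

Orientations are given as [roll, pitch, yaw] about the fixed x, y, z axes, in that order (R = Rz(yaw) Ry(pitch) Rx(roll)).
In Python, from workcell import observe, grab_frame, camera_info, bot, nets gives the robot as it stands.
- The arm moves only by the tool jog_arm, never from a script. Its argument "commands" is a list of rows, each a list of 6 numbers: the shift along the tool's x, y, z in mm, then the turn, a rotation vector about the tool's x, y, z in rad. A call has 1 to 20 rows; each row shifts and turns the pose as measured when the row begins, along the tool's axes as they then stand; what a row does not reach is not made up. A row lasts 1/10 s, in which the tool goes at most 50 mm and 8.59 degrees, less where a joint would pass 70% of its speed; a pose out of reach is approached as far as the arm can. A call is refused whole if a number of a shift passes 50 or a number of a turn 0.15, either way. A call with a gripper value outside its range is refused whole. "gripper" is the closure in counts, from 0 (fully open) to 255 (shut), set as the call begins (left out, the last holds). The fingers move at their own pace and stop on an object; "newtons" is the grip in N (left out, the last holds). Time passes only in rows, so rows that do not move let the fingers close. It gives the time, the measured TCP pose, the force and the opening at its end, in the units of the state.
- observe(): the state, without advancing time (a new reading comes with each control period).
- grab_frame(name): name is "scene" or "top" or "wrist"; returns the picture (480x640x3 uint8, red, green, blue); there is no depth.
- camera_info(name): a dict with "fov_y" (degrees; the focal length in pixels is half the picture's height over the tangent of half this angle, whatever the lens; pixels are square), "cx", "cy" (the principal point, pixels), "R" (3x3) and "t" (3): a world point X has camera coordinates R X + t; the wrist camera has in their place "tool_from_camera" (4x4, takes a point from camera to tool coordinates, whose origin is the TCP and whose axes are the tool frame's). Camera axes: x right, y down, z forward; pixel columns grow to the right and rows downward; lengths in m; the calibration is good to about 2 mm. A picture is of the moment at which its call begins: read the wrist's pose just before it. camera_info takes no time and is no camera call.
- bot.job_done(): hands the job in, once; it reports no verdict.
Trained networks look in the newest picture that a camera, given by its name, has taken for a name from the list of things; names that differ only in an ending like _2 or _b are one class to them, and where a whole thing is asked for, a point or a joint stands for the part that bears it (a point fixed in the world has none). Each returns a list of dicts, best first, with "p" (0 to 1); they miss things now and then, are a little off and sometimes report something else, mostly with a low value. They report only what shows in the picture. A call takes as long as a camera call.
- nets.find_in(camera, name): "rect" ([left, top, right, bottom] in pixels, round what is visible of it).
- nets.silhouettes(camera, name): "mask" (480x640 bool, what is visible of it) and "rect" ([left, top, right, bottom] in pixels, round what is visible of it).
- nets.pinpoint(camera, name): "location" ([column, row] in pixels: a listed point, or the origin of a listed thing).
The state is a dict: "clock": time; "qpos": joint angles; "qd": joint speeds; "joint_efforts": joint torques, N m; "position": TCP position; "tool_rot": TCP orientation; "force": force on the tool from outside, world axes, zero at the start; "moment": the same for the moment, N m; "grip_width": finger opening in m.
Only numpy, scipy, OpenCV 4.12 (cv2) and the standard library are available. Lean on these libraries where they do the work, as an engineer would, in place of code of your own. Each camera call takes 0.05 s, during which the arm holds its last target.

## Working session

There is one attempt and no reset: what is moved stays moved. The work goes in short steps, Python scripts to look and compute and a tool call to move; the robot and the scene stay as the last step left them, time stands still between calls to the robot, and variables do not carry over. Pictures are saved under pics/ and viewed, and the job is handed in when it is done.

Besides the shell and the picture viewer there is one more tool, called after ">>>" as name([rows], argument=value, ...), one row to a line, values as JSON. jog_arm: Moves the arm, as the interface text tells. Its arguments: {"type":"object","properties":{"commands":{"type":"array","items":{"type":"array","items":{"type":"number"}}},"gripper":{"type":"number"},"newtons":{"type":"number"}},"required":["commands"]}

```bash
ls; mkdir -p pics
python3 - <<'E'
from workcell import observe, grab_frame, camera_info, bot, nets
import cv2
print(observe()); print(bot.tip_extent)
for n in ("scene","top","wrist"):
    print(n,camera_info(n))
    cv2.imwrite(f"pics/{n}0.png",grab_frame(n)[:,:,::-1])
for n in ("scene","top"):
    for th in ("cover_tab","meter_grip","meter","cradle","plinth","deck","tile_spot"):
        try: print(n,th,[(r['location'],round(r['p'],2)) for r in nets.pinpoint(n,th)][:3])
        except Exception as e: print(n,th,e)
print(observe()["clock"])
E
```

```text
pics
{'clock': 0.0, 'qpos': array([ 1.05778744,  0.52204281, -0.03632602,  1.59999534,  0.02120418,
        1.02108525, -0.11280624]), 'qd': array([ 0.00118256, -0.00097694, -0.00054676, -0.00060213,  0.00049229,
       -0.00168839, -0.0022344 ]), 'joint_efforts': array([ 1.47070237e-03, -9.27110767e+01,  1.98115312e+00, -3.69929767e+01,
        1.80377037e-02,  8.09501245e-03,  3.37025358e-05]), 'position': array([ 0.267629  , -0.56444769,  0.24171233]), 'tool_rot': array([-1.49625538,  1.56965071,  2.0881307 ]), 'force': array([-0.30700006, -0.34137285, -0.27090978]), 'moment': array([-0.05984555, -0.01306681, -0.00938887]), 'grip_width': 0.0851923380368655}
0.011
scene {'fov_y': 44.04776429020496, 'cx': 320.19447074036447, 'cy': 237.85694664471842, 'R': array([[ 0.59019367, -0.80725971, -0.00178699],
       [-0.31484916, -0.22814913, -0.92131318],
       [ 0.74333131,  0.54431584, -0.38881722]]), 't': array([-0.32801829,  0.23201153,  1.13786459])}
top {'fov_y': 47.01561129813718, 'cx': 311.0965004889462, 'cy': 243.78694629920253, 'R': array([[-2.12780712e-02, -9.99773515e-01, -4.
[... 502 characters left out ...]
e-01,  3.11851882e-01,
        -7.98750822e-02],
       [ 0.00000000e+00,  0.00000000e+00,  0.00000000e+00,
         1.00000000e+00]])}
scene cover_tab [([254.6, 235.1], 0.59)]
scene meter_grip [([378.9, 255.5], 0.65)]
scene meter [([377.8, 267.4], 0.96)]
scene cradle [([350.9, 246.3], 0.75), ([377.1, 283.1], 0.72)]
scene plinth [([249.8, 248.7], 0.92)]
scene deck [([248.8, 240.2], 0.92)]
scene tile_spot []
top cover_tab [([235.2, 263.8], 0.86)]
top meter_grip [([375.5, 247.9], 0.59)]
top meter [([376.3, 252.7], 0.77)]
top cradle [([374.0, 252.9], 0.83), ([416.7, 314.1], 0.57)]
top plinth [([225.7, 263.5], 0.67), ([299.5, 261.6], 0.38)]
top deck [([224.7, 263.3], 0.78)]
top tile_spot []
0.85
```

View pics/scene0.png

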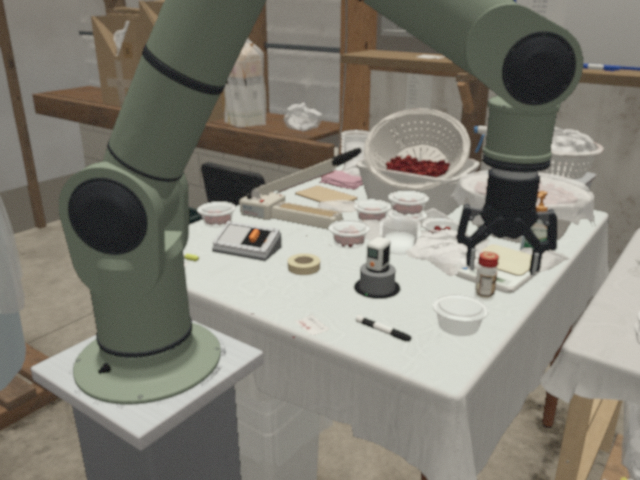

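View pics/top0.png

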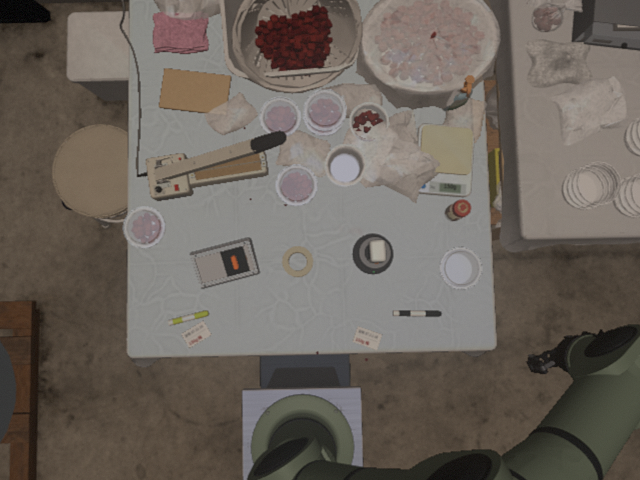

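Run:
```python
import cv2
a=cv2.imread('pics/top0.png')[190:340,140:460]; cv2.imwrite('pics/topc0.png',cv2.resize(a,None,fx=2.5,fy=2.5,interpolation=cv2.INTER_CUBIC))
a=cv2.imread('pics/scene0.png')[170:330,150:470]; cv2.imwrite('pics/scenec0.png',cv2.resize(a,None,fx=2.5,fy=2.5,interpolation=cv2.INTER_CUBIC))
```

```text
(no output)
```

View pics/topc0.png

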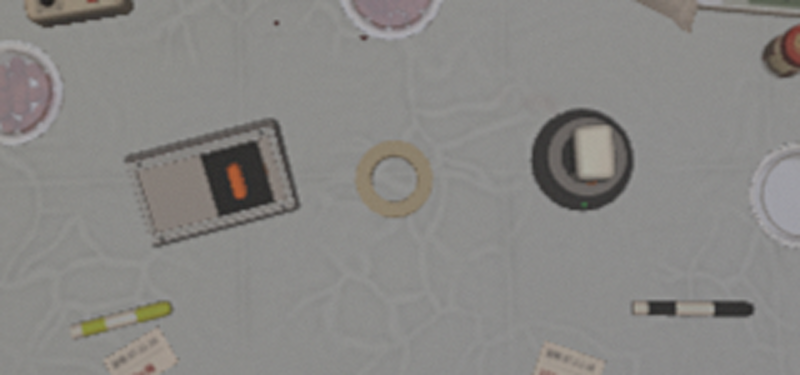

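View pics/scenec0.png

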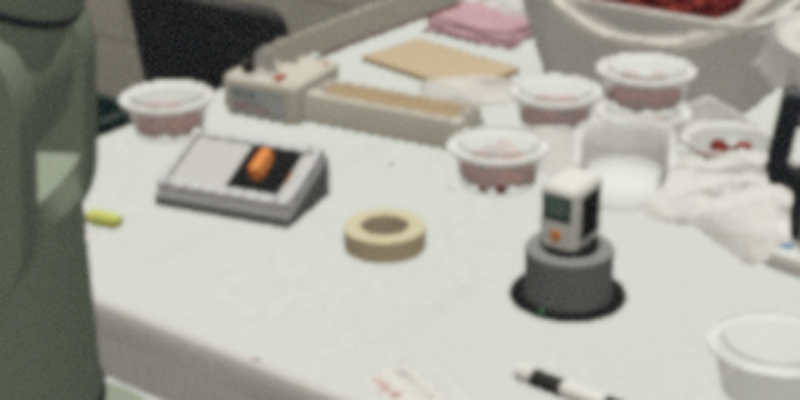

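```bash
cat > h.py <<'E'
from workcell import observe, grab_frame, camera_info, bot, nets
import cv2, numpy as np
from scipy.spatial.transform import Rotation as Rot
from scipy.optimize import minimize, least_squares
def rpy(r): return Rot.from_euler('xyz',r).as_matrix()
def cam(n,st=None):
    c=camera_info(n); f=240/np.tan(np.radians(c['fov_y']/2))
    if n=='wrist':
        st=st or observe(); T=np.array(c['tool_from_camera'])
        Rw=rpy(st['tool_rot']); Rc=Rw@T[:3,:3]; o=Rw@T[:3,3]+st['position']
        R=Rc.T; t=-R@o
    else: R=np.array(c['R']); t=np.array(c['t'])
    return dict(f=f,cx=c['cx'],cy=c['cy'],R=R,t=t)
def proj(c,X):
    Y=np.atleast_2d(X)@c['R'].T+c['t']
    return np.c_[c['f']*Y[:,0]/Y[:,2]+c['cx'],c['f']*Y[:,1]/Y[:,2]+c['cy']]
def onplane(c,p,z):
    d=c['R'].T@np.array([(p[0]-c['cx'])/c['f'],(p[1]-c['cy'])/c['f'],1]); o=-c['R'].T@c['t']
    return o+d*(z-o[2])/d[2]
def tri(cs,ps):
    A=[];b=[]
    for c,p in zip(cs,ps):
        d=c['R'].T@np.array([(p[0]-c['cx'])/c['f'],(p[1]-c['cy'])/c['f'],1]); d/=np.linalg.norm(d); o=-c['R'].T@c['t']
        P=np.eye(3)-np.outer(d,d); A.append(P); b.append(P@o)
    return np.linalg.lstsq(np.vstack(A),np.hstack(b),rcond=None)[0]
def Rz(a): return Rot.from_euler('z',a).as_matrix()
def plinth_pts(p):
    x,y,a=p
    P=np.array([[sx*.05,sy*.082,z] for sy in(-1,1) for sx,z in((-1,0),(1,0),(-1,.015),(1,.051))])
    return P@Rz(a).T+[x,y,0]
def deck(p):  # origin,R
    x,y,a=p
    Rd=Rz(a)@Rot.from_euler('y',-20,degrees=True).as_matrix()
    return np.array([x,y,.033]),Rd
def hullmask(c,P,s=4):
    q=cv2.convexHull(proj(c,P).astype(np.float32))
    m=np.zeros((480,640),np.uint8); cv2.fillConvexPoly(m,np.round(q*16).astype(np.int32),1,shift=4); return m
E
python3 - <<'E'
from h import *
ct,cs=cam('top'),cam('scene')
print('tab',tri([ct,cs],[(235.2,263.8),(254.6,235.1)]),'deck',tri([ct,cs],[(224.7,263.3),(248.8,240.2)]))
print('meter',tri([ct,cs],[(376.3,252.7),(377.8,267.4)]),'grip',tri([ct,cs],[(375.5,247.9),(378.9,255.5)]),'cradle',tri([ct,cs],[(374,252.9),(377.1,283.1)]))
# masks
ms={}
for n in('top','scene'):
    grab_frame(n)
    for th in('plinth','cradle','meter','tape_roll'):
        r=nets.silhouettes(n,th); 
        print(n,th,[(k['rect'],round(k['p'],2)) for k in r][:2])
        if r: ms[n,th]=r[0]['mask']
np.savez('masks.npz',**{a+'_'+b:m for (a,b),m in ms.items()})
def cost(p):
    e=0
    for n,c in(('top',ct),('scene',cs)):
        m=hullmask(c,plinth_pts(p)); k=ms[n,'plinth'].astype(np.uint8)
        e+=(m^k).sum()/k.sum()
    return e
best=None
d=tri([ct,cs],[(224.7,263.3),(248.8,240.2)])
for a in(-.2,0,.2,.4):
    r=minimize(cost,[d[0],d[1],a],method='Nelder-Mead',options=dict(initial_simplex=np.array([[d[0],d[1],a]]*4)+np.array([[0,0,0],[.01,0,0],[0,.01,0],[0,0,.1]]),xatol=1e-4))
    print(r.x,r.fun)
st=observe();print(rpy(st['tool_rot']),st['clock'])
E
```

```text
tab [0.48656959 0.16577575 0.05244575] deck [0.49123683 0.19536342 0.02885578]
meter [ 0.50621731 -0.20414829  0.05486031] grip [ 0.5170504  -0.19949539  0.08006051] cradle [ 0.5085359  -0.20281349  0.01250048]
top plinth [([189.8, 238.9, 260.4, 290.7], 0.89), ([284.0, 247.9, 311.1, 278.9], 0.37)]
top cradle [([352.2, 231.3, 394.1, 271.6], 0.95), ([393.8, 309.9, 442.2, 319.0], 0.28)]
top meter [([366.9, 241.7, 384.5, 268.9], 0.65), ([446.1, 203.3, 469.3, 222.4], 0.43)]
top tape_roll [([284.4, 245.0, 314.5, 279.3], 0.75), ([355.3, 233.1, 393.6, 274.9], 0.57)]
scene plinth [([213.3, 221.4, 283.7, 262.8], 0.62)]
scene cradle [([355.8, 261.4, 400.1, 294.9], 0.61), ([366.4, 240.1, 390.8, 271.8], 0.48)]
scene meter [([368.1, 236.2, 392.1, 272.2], 0.92), ([329.4, 220.9, 366.9, 247.7], 0.57)]
scene tape_roll [([284.7, 256.7, 318.8, 274.9], 0.65), ([369.4, 237.1, 391.1, 269.7], 0.28)]
[0.49287407 0.20054844 0.2179676 ] 0.15442744412379783
[0.49321344 0.20042344 0.21946116] 0.1527826681428511
[0.49308279 0.2004662  0.22101593] 0.1524204786306171
[0.49317373 0.20044093 0.22336767] 0.15198851318785253
[[-3.08963480e-05  4.28459961e-01 -9.03560768e-01]
 [ 2.52394943e-05 -9.03560768e-01 -4.28459962e-01]
 [-9.99999999e-01 -3.60432649e-05  1.71026151e-05]] 1.35
```

>>> jog_arm([
  [-4,-23,-38,0,0,0],
  [-4,-23,-38,0,0,0],
  [-4,-23,-38,0,0,0],
  [-4,-23,-38,0,0,0],
  [-4,-23,-38,0,0,0],
  [-4,-23,-38,0,0,0],
  [-4,-23,-38,0,0,0],
  [-4,-23,-38,0,0,0],
  [-4,-23,-38,0,0,0],
  [0,-20,-30,0,0,0],
  [0,0,0,0,0,0],
])

```text
clock: 2.45
position: [0.5149, -0.1867, 0.2795]
tool_rot: [2.25, 1.568, -0.453]
force: [-0.4, -1.4, 0.0]
grip_width: 0.0857
```

Run:
```python
from h import *
st=observe(); print(st['position'],st['qpos'].round(2),st['clock'])
im=grab_frame('wrist'); c=cam('wrist',st)
for th in('meter_grip','meter','cradle'): print(th,[(k['location'],round(k['p'],2)) for k in nets.pinpoint('wrist',th)][:2])
cv2.imwrite('pics/w1.png',im[:,:,::-1])
for X in([.51,-.203,.122],[.51,-.203,.09]): print(proj(c,X))
```

```text
[ 0.5149453  -0.18668482  0.27947517] [ 0.37  0.36 -0.17  1.76  0.07  1.03 -0.96] 2.45
meter_grip [([334.3, 229.3], 0.75)]
meter [([336.2, 221.7], 0.7)]
cradle [([330.3, 210.9], 0.61)]
[[335.02600479 238.58690876]]
[[333.75295058 228.1789594 ]]
```

View pics/w1.png

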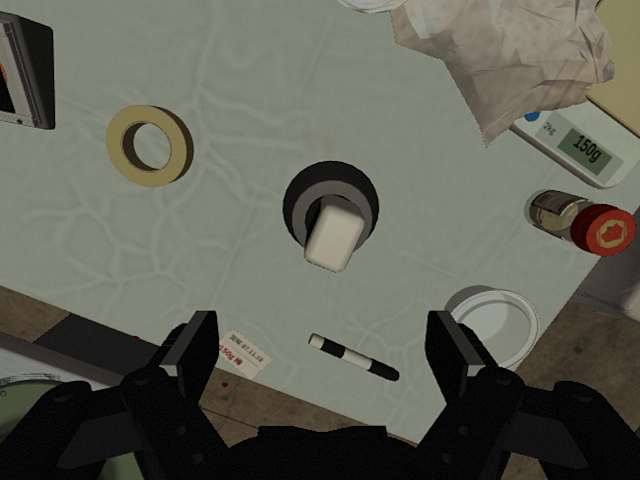

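Run:
```python
from h import *
st=observe(); c=cam('wrist',st)
im=cv2.imread('pics/w1.png')
cv2.imwrite('pics/w1c.png',cv2.resize(im[140:300,260:420],None,fx=3.7,fy=3.7,interpolation=cv2.INTER_CUBIC))
m=cv2.imread('pics/w1.png',0)
hsv=cv2.cvtColor(im,cv2.COLOR_BGR2HSV)
# dark foot
sub=im.max(2)[140:300,260:420]<60
n,l,s,cen=cv2.connectedComponentsWithStats(sub.astype(np.uint8)); k=1+np.argmax(s[1:,4]); print(s[k])
pts=cv2.findContours((l==k).astype(np.uint8),cv2.RETR_EXTERNAL,cv2.CHAIN_APPROX_NONE)[0]
P=max(pts,key=len)[:,0]+[260,140]
P=cv2.convexHull(P)[:,0]
W=np.array([onplane(c,p,.004)[:2] for p in P])
r=least_squares(lambda q:(np.hypot(*(W-q[:2]).T)-q[2]),[.51,-.2,.056],loss='soft_l1',f_scale=.001); print('foot',r.x,r.cost)
# white
wh=(im.min(2)[140:300,260:420]>150).astype(np.uint8)
n,l,s,cen=cv2.connectedComponentsWithStats(wh); 
for i in range(1,n):
  if s[i,4]>100: print(s[i],cen[i])
```

```text
[  23   21   96   88 3203]
foot [ 0.50423156 -0.20948962  0.05526501] 5.175128930072885e-07
```

View pics/w1c.png

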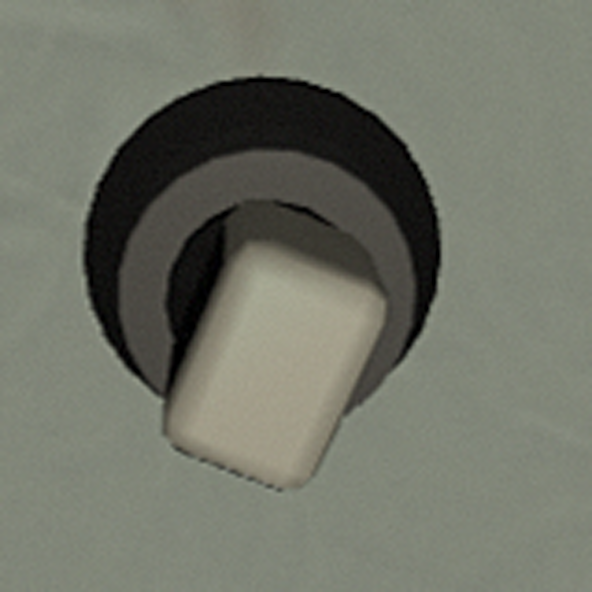

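Run:
```python
from h import *
st=observe(); c=cam('wrist',st)
im=cv2.imread('pics/w1.png').astype(int)
print(im[238,332],im[220,345],im[209,340],im[150,300])
m=((im[:,:,2]-im[:,:,0]>14)&(im[:,:,2]>120)); m[:185]=0;m[275:]=0;m[:,:295]=0;m[:,370:]=0
m=m.astype(np.uint8); n,l,s,cen=cv2.connectedComponentsWithStats(m); k=1+np.argmax(s[1:,4]); print(s[k])
P=max(cv2.findContours((l==k).astype(np.uint8),cv2.RETR_EXTERNAL,cv2.CHAIN_APPROX_NONE)[0],key=len)[:,0]
for z in(.122,.116):
    W=np.array([onplane(c,p,z)[:2] for p in P],np.float32)*1000
    print(z,cv2.minAreaRect(W))
# foot in top
c=cam('top'); im=cv2.imread('pics/top0.png')
sub=(im.max(2)<60).astype(np.uint8); sub[:225]=0;sub[280:]=0;sub[:,:345]=0;sub[:,400:]=0
P=cv2.convexHull(np.argwhere(sub)[:,::-1].astype(np.int32))[:,0]
W=np.array([onplane(c,p,.004)[:2] for p in P])
r=least_squares(lambda q:(np.hypot(*(W-q[:2]).T)-q[2]),[.51,-.2,.056],loss='soft_l1',f_scale=.001); print('foot top',r.x,r.cost,len(P))
```

```text
[141 161 164] [142 163 165] [78 93 93] [122 134 128]
[ 306  208   58   64 2360]
0.122 ((505.22601318359375, -208.89529418945312), (51.428646087646484, 35.301212310791016), 2.079195737838745)
0.116 ((503.566650390625, -209.913330078125), (52.49821853637695, 36.0354118347168), 2.079216241836548)
foot top [ 0.50821442 -0.20050002  0.05294993] 1.5105770800840903e-06 22
```

Run:
```python
from h import *
st=observe(); print(st['position'],st['tool_rot'],st['clock']); cw=cam('wrist',st);ct=cam('top');cs=cam('scene')
# tape centres at z=.024 by hand; marker ends z=.01; plinth near corner
print('tape',onplane(cw,(150,146),.024),onplane(ct,(299,262),.024),onplane(cs,(304.5,261),.024))
print('marker end',onplane(cw,(314,341),.01),onplane(ct,(394,313),.01))
print('marker end2',onplane(cw,(393,375),.01),onplane(ct,(441,314),.01))
print('cup',onplane(cw,(490,330),.052),onplane(ct,(460,268.5),.052),)
print('cam',-ct['R'].T@ct['t'])
p=proj(cs,[[.504,-.2095,.052],[.508,-.2005,.052]]);print(p)
```

```text
[ 0.51199422 -0.19265713  0.27932168] [ 1.29293643  1.5676191  -1.41691874] 2.65
tape [ 0.4910248  -0.00856689  0.024     ] [ 0.48841951 -0.00067692  0.024     ] [ 0.48477406 -0.00323645  0.024     ]
marker end [ 0.34017641 -0.2630616   0.01      ] [ 0.34651341 -0.25307871  0.01      ]
marker end2 [ 0.33623913 -0.38037706  0.01      ] [ 0.34115935 -0.37929242  0.01      ]
cup [ 0.46266479 -0.42877231  0.052     ] [ 0.46080201 -0.42441953  0.052     ]
cam [ 0.40998914 -0.03208679  1.50401827]
[[379.80179988 269.37515237]
 [377.36395092 267.77818493]]
```

```bash
cat > meterfit.py <<'E'
from h import *
def fit(name):
    st=observe(); im=grab_frame('wrist')[:,:,::-1].astype(int); c=cam('wrist',st)
    cv2.imwrite(name,im.astype(np.uint8)); print('v',np.abs(st['qd']).max(),st['position'],st['clock'])
    u,v=proj(c,[.508,-.202,.06])[0].astype(int)
    box=np.zeros((480,640),bool); box[max(0,v-75):v+75,max(0,u-75):u+75]=1
    sub=((im.max(2)<60)&box).astype(np.uint8)
    n,l,s,cen=cv2.connectedComponentsWithStats(sub); k=1+np.argmax(s[1:,4])
    P=cv2.convexHull(np.argwhere(l==k)[:,::-1].astype(np.int32))[:,0]
    W=np.array([onplane(c,p,.004)[:2] for p in P])
    r=least_squares(lambda q:(np.hypot(*(W-q[:2]).T)-q[2]),[.51,-.2,.056],loss='soft_l1',f_scale=.001); print('foot',r.x,r.cost)
    m=((im[:,:,2]-im[:,:,0]>14)&(im[:,:,2]>120)&box).astype(np.uint8); n,l,s,cen=cv2.connectedComponentsWithStats(m); k=1+np.argmax(s[1:,4]); print(s[k])
    P=max(cv2.findContours((l==k).astype(np.uint8),cv2.RETR_EXTERNAL,cv2.CHAIN_APPROX_NONE)[0],key=len)[:,0]
    W=np.array([onplane(c,p,.12)[:2] for p in P],np.float32)*1000
    print(cv2.minAreaRect(W))
E
python3 -c "
from meterfit import *
fit('pics/w2.png')"
```

```text
v 0.01332237341548791 [ 0.51199422 -0.19265713  0.27932168] 2.65
foot [ 0.50771547 -0.20303628  0.05526247] 5.048729611401883e-07
[ 301  201   58   65 2402]
((507.9510498046875, -203.00494384765625), (51.699974060058594, 35.63350296020508), 2.535898447036743)
```

>>> jog_arm([
  [0,-42,-17,0,0,0],
  [0,-42,-17,0,0,0],
  [5,-42,-17,0,0,0],
  [5,-42,-17,0,0,0],
  [5,-42,-17,0,0,0],
  [5,-42,-17,0,0,0],
  [5,-42,-17,0,0,0],
  [5,-40,-17,0,0,0],
  [0,0,0,0.11,0,0],
  [0,0,0,0.11,0,0],
  [0,0,0,0,0.12,0],
  [0,0,0,0,0.12,0],
  [0,0,0,0,0.11,0],
  [0,0,0,0,0,0],
  [0,0,0,0,0,0],
], gripper=255)

```text
clock: 4.2
position: [0.4994, 0.1619, 0.2465]
tool_rot: [3.128, 1.21, 0.158]
force: [0.3, -0.1, 0.6]
grip_width: -0.0002
```

Run:
```python
from h import *
st=observe(); im=grab_frame('wrist'); c=cam('wrist',st)
print(st['position'],np.abs(st['qd']).max(),st['qpos'].round(2),st['grip_width'],st['clock']); print(rpy(st['tool_rot']).round(3))
cv2.imwrite('pics/w3.png',im[:,:,::-1])
np.savez('w3.npz',**c)
r=nets.silhouettes('wrist','plinth'); print([(k['rect'],round(k['p'],2)) for k in r][:2])
if r: np.save('w3m.npy',r[0]['mask'])
print([(k['location'],round(k['p'],2)) for k in nets.pinpoint('wrist','cover_tab')][:2])
p=[.493,.2003,.222]; o,R=deck(p)
print(proj(c,plinth_pts(p)).round(0)); print(proj(c,o+R@[0,-.037,.017]))
```

```text
[0.49936548 0.16191326 0.24647283] 0.032251533582591856 [-0.34  0.22 -0.18  2.13  0.36  0.48 -2.2 ] -0.0002203480091724618 4.2
[[ 0.349  0.17  -0.922]
 [ 0.056 -0.986 -0.16 ]
 [-0.936  0.005 -0.353]]
[([193.7, 234.4, 365.9, 342.7], 0.68)]
[([313.7, 295.2], 0.96)]
[[361. 326.]
 [356. 235.]
 [363. 329.]
 [361. 231.]
 [211. 334.]
 [208. 242.]
 [207. 337.]
 [191. 240.]]
[[317.80552121 291.62022609]]
```

View pics/w3.png

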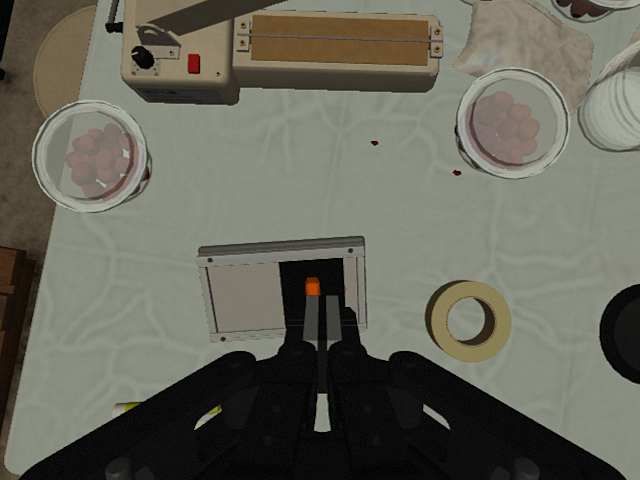

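Run:
```python
from h import *
im=cv2.imread('pics/w3.png'); cv2.imwrite('pics/w3c.png',cv2.resize(im[225:350,185:385],None,fx=4,fy=4,interpolation=cv2.INTER_CUBIC))
```

```text
(no output)
```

View pics/w3c.png

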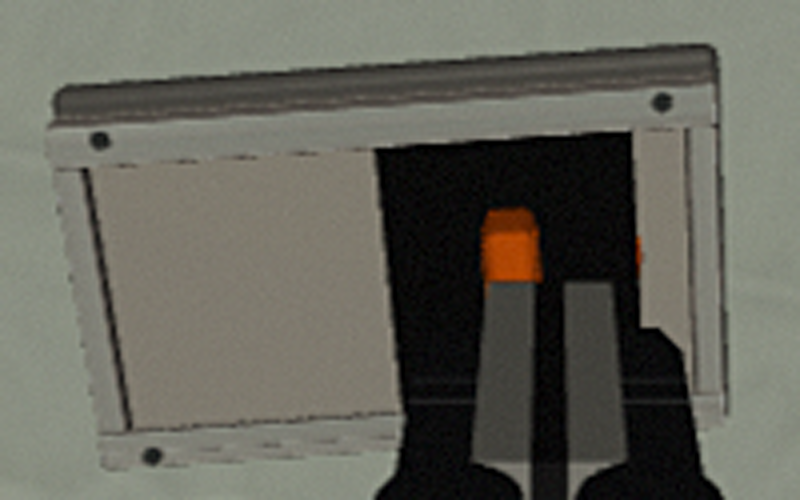

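Run:
```python
from h import *
c=dict(np.load('w3.npz'))
uv=np.array([[196.5,256.3],[364.3,246.3],[211,342],[366,329.5]]); sg=[(1,1),(1,-1),(-1,1),(-1,-1)]
def f(q):
    o,R=deck(q[:3]); X=np.array([o+R@[a*q[3],b*q[4],.012] for a,b in sg]); return (proj(c,X)-uv).ravel()
r=least_squares(f,[.493,.2,.222,.046,.08],x_scale=[.01,.01,.1,.01,.01]); print(r.x,r.fun.round(1))
o,R=deck(r.x[:3])
# cover edges at plate top (z=.008): left edge mid / right edge
def ondeck(p,z):
    C=-c['R'].T@c['t']; d=c['R'].T@np.array([(p[0]-c['cx'])/c['f'],(p[1]-c['cy'])/c['f'],1])
    n=R[:,2]; P0=o+n*z; t=n@(P0-C)/(n@d); return R.T@(C+d*t-o)
k=lambda x,y:(185+x/4,225+y/4)
for nm,p,z in(('L0',k(376,150),.008),('L1',k(400,390),.008),('R0',k(632,133),.008),('R1',k(640,300),.008),('tabback',k(512,232),.026),('tabL',k(484,255),.026),('tabR',k(541,255),.026),('ring',k(640,250),.004),('stopR',k(688,200),.004),('stopL',k(105,300),.004)): print(nm,ondeck(p,z).round(4))
```

```text
[0.49021469 0.19500111 0.23722138 0.04524963 0.07865447] [-0.2  0.6 -0.3 -0.6  0.2 -0.9  0.3  0.9]
L0 [0.0327 0.0028 0.008 ]
L1 [-0.0322  0.003   0.008 ]
R0 [ 0.0327 -0.0587  0.008 ]
R1 [-0.0116 -0.0587  0.008 ]
tabback [ 0.017  -0.0287  0.026 ]
tabL [ 0.0117 -0.0218  0.026 ]
tabR [ 0.0107 -0.035   0.026 ]
ring [ 0.0001 -0.0596  0.004 ]
stopR [ 0.0127 -0.072   0.004 ]
stopL [-0.0037  0.0743  0.004 ]
```

```bash
cat > goto.py <<'E'
from h import *
def todo(Xt,Rt):
    st=observe(); R=rpy(st['tool_rot'])
    print('shift mm',(R.T@(Xt-st['position'])*1000).round(1),'turn',Rot.from_matrix(R.T@Rt).as_rotvec().round(3),'F',st['force'].round(1),'w',round(st['grip_width'],4),'t',st['clock'],'v',np.abs(st['qd']).max().round(3))
PL=[.4902,.195,.237]
def decktool(p):
    o,R=deck(p); return np.c_[-R[:,2],-R[:,1],np.cross(-R[:,2],-R[:,1])]
def decktgt(p,x,y,z): # TCP target in deck coords
    o,R=deck(p); return o+R@np.array([x,y,z])
E
python3 - <<'E'
from goto import *
print(bot.tip_extent)
todo(decktgt(PL,0,-.056,.060),decktool(PL))
todo(decktgt(PL,0,-.056,.024),decktool(PL))
E
```

```text
0.011
shift mm [139.5  22.7  74.7] turn [-0.061 -0.012 -0.027] F [-0.1 -0.3 -0.3] w -0.0003 t 4.35 v 0.008
shift mm [175.4  21.8  75.2] turn [-0.061 -0.012 -0.027] F [-0.1 -0.3 -0.3] w -0.0003 t 4.35 v 0.008
```

>>> jog_arm([
  [0,0,0,-0.061,-0.012,-0.027],
  [25,5,14,0,0,0],
  [35,6,20,0,0,0],
  [35,6,20,0,0,0],
  [35,6,20,0,0,0],
  [0,0,0,0,0,0],
  [0,0,0,0,0,0],
])

```text
clock: 5.05
position: [0.4927, 0.1326, 0.1109]
tool_rot: [3.123, 1.253, 0.222]
force: [-0.0, -0.3, 0.8]
grip_width: 0.0001
```

Run:
```python
from goto import *
todo(decktgt(PL,0,-.056,.024),decktool(PL))
st=observe(); im=grab_frame('wrist'); cv2.imwrite('pics/w4.png',im[:,:,::-1])
```

```text
shift mm [53.8 -5.5 13.4] turn [ 0.004  0.032 -0.005] F [-0.  -0.3  0.8] w 0.0001 t 5.05 v 0.05
```

View pics/w4.png

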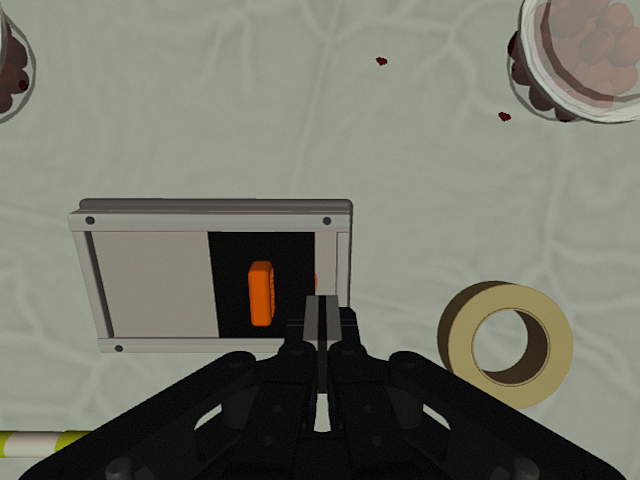

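>>> jog_arm([
  [12,-1,5,0,0.03,0],
  [16,-1,5,0,0,0],
  [14,0,2,0,0,0],
  [8,0,0,0,0,0],
  [0,0,0,0,0,0],
])

```text
clock: 5.6
position: [0.5157, 0.1386, 0.0891]
tool_rot: [3.141, 1.264, 0.233]
force: [-1.0, 0.5, 1.0]
grip_width: -0.0001
```

Run:
```python
from goto import *
todo(decktgt(PL,0,-.056,.024),decktool(PL))
st=observe(); im=grab_frame('wrist'); cv2.imwrite('pics/w5.png',im[150:400,100:500,::-1])
```

```text
shift mm [26.1 -4.7 28.9] turn [-0.003  0.043 -0.001] F [-1.   0.5  1. ] w -0.0001 t 5.6 v 0.01
```

View pics/w5.png

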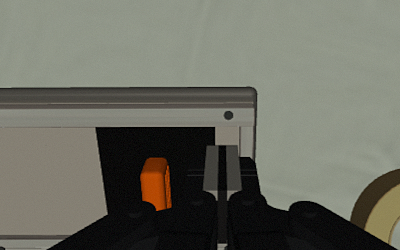

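Run:
```python
from goto import *
print(observe()['qpos'].round(3))
```

```text
[-0.304  0.528 -0.128  2.2    0.802  0.162 -2.52 ]
```

Run:
```python
from workcell import bot
print([a for a in dir(bot) if not a.startswith('__')])
```

```text
['IKError', 'job_done', 'tip_extent']
```

>>> jog_arm([
  [-30,4,5,0,0,0],
  [-30,4,10,-0.1,0,0],
  [0,0,0,-0.15,0,0],
  [0,0,0,-0.15,0,0],
  [0,0,0,-0.15,0,0],
  [0,0,0,-0.15,0,0],
  [0,0,0,-0.15,0,0],
  [0,0,0,-0.15,0,0],
  [0,0,0,-0.15,0,0],
  [0,0,0,-0.15,0,0],
  [0,0,0,-0.15,0,0],
  [0,0,0,-0.12,0,0],
  [0,0,0,0,0,0],
])

```text
clock: 6.95
position: [0.4822, 0.1213, 0.1453]
tool_rot: [1.544, 1.265, 0.22]
force: [-0.4, -0.6, -0.7]
grip_width: -0.0
```

```bash
cat >> goto.py <<'E'
def decktool2(p): # tool y along +px
    o,R=deck(p); return np.c_[-R[:,2],R[:,0],np.cross(-R[:,2],R[:,0])]
E
python3 - <<'E'
from goto import *
todo(decktgt(PL,0,-.051,.024),decktool2(PL)); print(observe()['qpos'].round(2))
E
```

```text
shift mm [ 90.5 -10.8 -19.4] turn [0.011 0.005 0.043] F [-0.4 -0.6 -0.7] w -0.0 t 6.95 v 0.083
[ 0.18  0.44 -0.72  2.23  0.98  0.43 -1.07]
```

>>> jog_arm([
  [15,-5,-8,0.01,0,0.04],
  [25,-5,-8,0,0,0],
  [25,0,-3,0,0,0],
  [15,0,0,0,0,0],
  [5,0,0,0,0,0],
  [0,0,0,0,0,0],
])

```text
clock: 7.55
position: [0.497, 0.1418, 0.0621]
tool_rot: [1.574, 1.229, 0.215]
force: [0.0, -0.5, -0.2]
grip_width: -0.0
```

Run:
```python
from goto import *
todo(decktgt(PL,0,-.051,.024),decktool2(PL)); print(observe()['qpos'].round(2))
im=grab_frame('wrist'); cv2.imwrite('pics/w6.png',im[:,:,::-1])
```

```text
shift mm [ 5.4 -4.5 -2.2] turn [-0.024  0.007  0.007] F [ 0.  -0.5 -0.2] w -0.0 t 7.55 v 0.017
[-0.04  0.61 -0.5   2.26  1.64  0.35 -1.79]
```

View pics/w6.png

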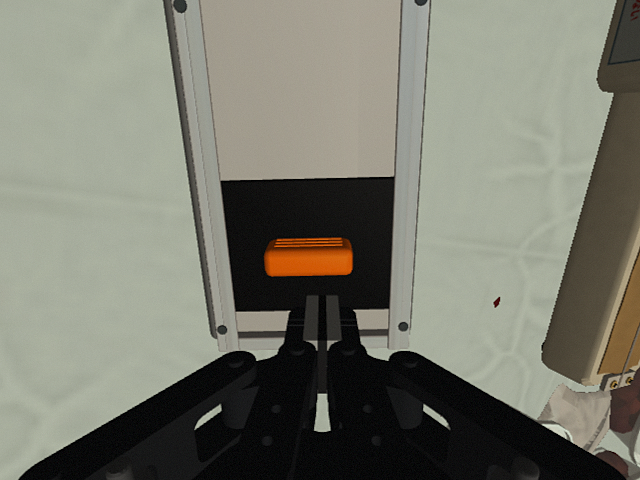

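>>> jog_arm([
  [4,-3,0,-0.02,0,0],
  [1,-1,-6,0,0,0],
  [0,0,-12,0,0,0],
  [0,0,-15,0,0,0],
  [0,0,-15,0,0,0],
  [0,0,-12,0,0,0],
  [0,0,0,0,0,0],
])

```text
clock: 8.3
position: [0.4802, 0.2054, 0.0584]
tool_rot: [1.559, 1.226, 0.213]
force: [0.2, -0.6, 0.7]
grip_width: 0.0001
```

Run:
```python
from goto import *
todo(decktgt(PL,0,.024,.024),decktool2(PL)); print(observe()['qpos'].round(2))
im=grab_frame('wrist'); cv2.imwrite('pics/w7.png',im[:,:,::-1])
```

```text
shift mm [  2.3  -2.  -11.6] turn [-0.011  0.008  0.005] F [ 0.2 -0.6  0.7] w 0.0001 t 8.3 v 0.011
[-0.16  0.64 -0.56  2.24  1.6   0.44 -1.87]
```

View pics/w7.png

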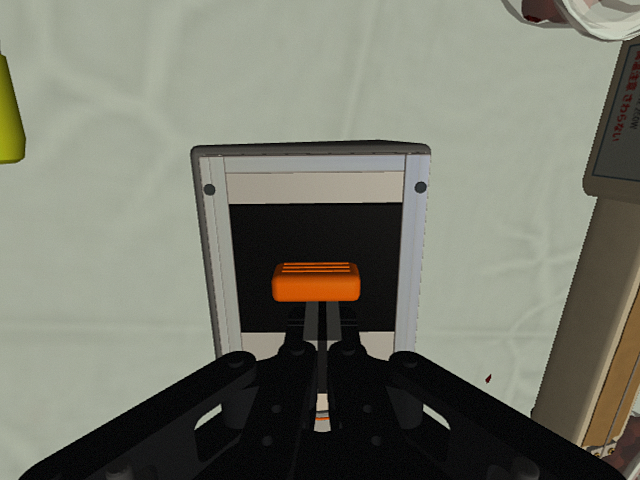

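>>> jog_arm([
  [1,-1,-8,0,0,0],
  [0,0,-5,0,0,0],
  [0,0,-4,0,0,0],
  [0,0,0,0,0,0],
])

```text
clock: 8.75
position: [0.4768, 0.2183, 0.0567]
tool_rot: [1.542, 1.226, 0.191]
force: [-1.1, -0.9, -0.3]
grip_width: -0.0
```

Run:
```python
from goto import *
todo(decktgt(PL,0,.024,.024),decktool2(PL)); 
im=grab_frame('wrist'); cv2.imwrite('pics/w8.png',im[100:400,150:500,::-1])
```

```text
shift mm [ 0.9 -1.   1.9] turn [-0.015  0.016  0.004] F [-1.1 -0.9 -0.3] w -0.0 t 8.75 v 0.006
```

View pics/w8.png

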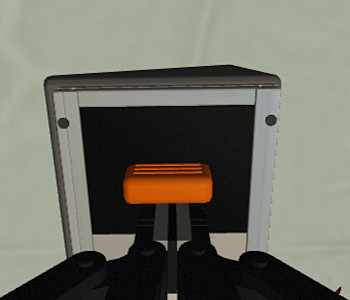

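>>> jog_arm([
  [0,0,-3,0,0,0],
  [0,0,-3,0,0,0],
  [0,0,-2,0,0,0],
])

```text
clock: 9.1
position: [0.4767, 0.2187, 0.0564]
tool_rot: [1.51, 1.225, 0.15]
force: [-1.3, -9.2, 6.8]
grip_width: -0.0002
```

>>> jog_arm([
  [0,0,5,0,0,0],
  [-10,0,10,0,0,0],
  [-40,0,20,0,0,0],
  [-45,0,20,0,0,0],
  [-45,0,15,0,0,0],
  [-35,0,0,0,0,0],
  [0,0,0,0,0,0],
  [0,0,0,0,0,0],
])

```text
clock: 9.9
position: [0.4384, 0.1486, 0.2056]
tool_rot: [1.513, 1.224, 0.152]
force: [0.2, 0.1, -0.1]
grip_width: -0.0
```

Run:
```python
from goto import *
st=observe(); im=grab_frame('wrist'); c=cam('wrist',st); np.savez('w9.npz',**c); print(st['position'],np.abs(st['qd']).max(),st['clock'],st['qpos'].round(2))
cv2.imwrite('pics/w9.png',im[:,:,::-1])
print([(k['location'],round(k['p'],2)) for k in nets.pinpoint('wrist','tile_spot')][:2], proj(c,decktgt(PL,0,-.037,.0015)))
```

```text
[0.43842194 0.14859695 0.20562672] 0.06568628638094103 9.9 [ 0.13  0.25 -0.77  2.28  0.77  0.47 -1.04]
[] [[320.79853305 215.42861347]]
```

View pics/w9.png

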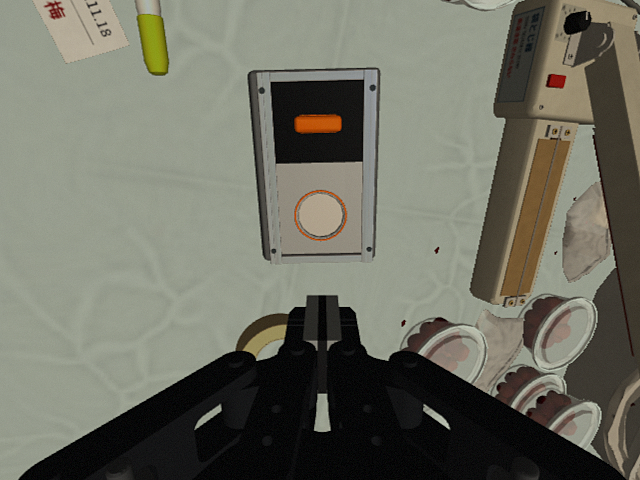

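Run:
```python
from goto import *
st=observe(); im=grab_frame('wrist')[:,:,::-1].astype(int); c=cam('wrist',st); np.savez('w10.npz',**c); print(st['position'],np.abs(st['qd']).max(),st['clock'])
cv2.imwrite('pics/w10.png',im.astype(np.uint8))
org=((im[:,:,2]-im[:,:,0]>50)).astype(np.uint8); org[:180]=0;org[255:]=0;org[:,:280]=0;org[:,360:]=0
P=cv2.convexHull(np.argwhere(org)[:,::-1].astype(np.int32))[:,0]; print(cv2.fitEllipse(P))
o,R=deck(PL)
def ondeck(p,z):
    C=-c['R'].T@c['t']; d=c['R'].T@np.array([(p[0]-c['cx'])/c['f'],(p[1]-c['cy'])/c['f'],1])
    n=R[:,2]; P0=o+n*z; t=n@(P0-C)/(n@d); return R.T@(C+d*t-o)
W=np.array([ondeck(p,.004)[:2] for p in P])
r=least_squares(lambda q:(np.hypot(*(W-q[:2]).T)-q[2]),[0,-.037,.021],loss='soft_l1',f_scale=.001); print('ring deck',r.x,r.cost)
cv2.imwrite('pics/w10c.png',cv2.resize(im[55:275,235:395].astype(np.uint8),None,fx=2.7,fy=2.7,interpolation=cv2.INTER_CUBIC))
```

```text
[0.43817796 0.14907084 0.20484945] 0.02075686229043376 10.0
((320.96258544921875, 215.95355224609375), (50.9662971496582, 52.8467903137207), 89.57860565185547)
ring deck [-0.00050159 -0.03653679  0.02334746] 7.089261109909727e-08
```

View pics/w10c.png

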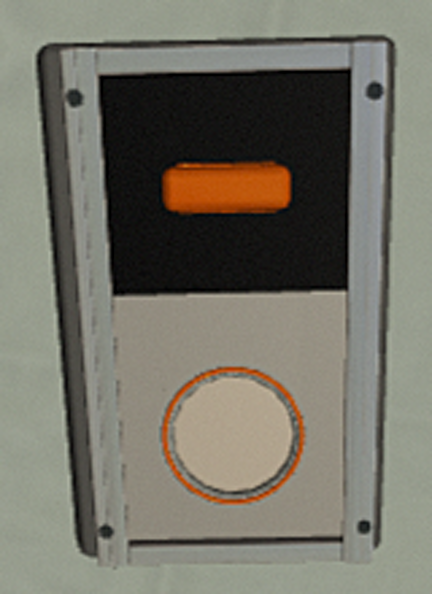

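```bash
cat >> goto.py <<'E'
from scipy.spatial.transform import Slerp
def plan(Xt,Rt,n):
    st=observe(); R0=rpy(st['tool_rot']); X0=st['position']
    rv=Rot.from_matrix(R0.T@Rt).as_rotvec(); print('rv',rv.round(3))
    for i in range(n):
        Ri=R0@Rot.from_rotvec(rv*i/n).as_matrix()
        print([*(Ri.T@(Xt-X0)/n*1000).round(0).astype(int).tolist(),*(rv/n).round(3).tolist()])
def down(az):
    y=np.array([np.cos(az),np.sin(az),0]); x=np.array([0,0,-1.]); return np.c_[x,y,np.cross(x,y)]
MT=[.508,-.203]; MY=.044
E
python3 - <<'E'
from goto import *
plan(np.array([.508,-.203,.26]),down(MY-np.pi/2),14)
E
```

```text
rv [ 1.719 -0.284 -0.269]
[-3, 1, 26, 0.123, -0.02, -0.019]
[-3, 4, 25, 0.123, -0.02, -0.019]
[-2, 7, 25, 0.123, -0.02, -0.019]
[-2, 10, 24, 0.123, -0.02, -0.019]
[-2, 13, 23, 0.123, -0.02, -0.019]
[-2, 15, 21, 0.123, -0.02, -0.019]
[-2, 18, 19, 0.123, -0.02, -0.019]
[-2, 20, 17, 0.123, -0.02, -0.019]
[-2, 22, 14, 0.123, -0.02, -0.019]
[-2, 23, 11, 0.123, -0.02, -0.019]
[-2, 24, 8, 0.123, -0.02, -0.019]
[-3, 25, 5, 0.123, -0.02, -0.019]
[-3, 26, 2, 0.123, -0.02, -0.019]
[-3, 26, -1, 0.123, -0.02, -0.019]
```

>>> jog_arm([
  [-6,1,26,0.123,-0.02,-0.019],
  [-6,4,25,0.123,-0.02,-0.019],
  [-6,7,25,0.123,-0.02,-0.019],
  [-4,10,24,0.123,-0.02,-0.019],
  [-4,13,23,0.123,-0.02,-0.019],
  [-2,15,21,0.123,-0.02,-0.019],
  [-2,18,19,0.123,-0.02,-0.019],
  [-2,20,17,0.123,-0.02,-0.019],
  [-2,22,14,0.123,-0.02,-0.019],
  [-2,23,11,0.123,-0.02,-0.019],
  [-2,24,8,0.123,-0.02,-0.019],
  [-2,25,5,0.123,-0.02,-0.019],
  [-2,26,2,0.123,-0.02,-0.019],
  [-2,26,-1,0.123,-0.02,-0.019],
  [0,0,0,0,0,0],
], gripper=0)

```text
clock: 11.55
position: [0.4983, -0.2164, 0.2522]
tool_rot: [-0.309, 1.535, 2.817]
force: [-0.5, -0.3, 0.1]
grip_width: 0.0854
```

Run:
```python
from goto import *
plan(np.array([.508,-.203,.26]),down(MY-np.pi/2),2)
st=observe(); print(st['position'],st['qpos'].round(2),st['clock'])
```

```text
rv [-0.06   0.034  0.012]
[-4, -7, -5, -0.03, 0.017, 0.006]
[-4, -7, -5, -0.03, 0.017, 0.006]
[ 0.49834997 -0.21635821  0.25221667] [ 0.58  0.42 -0.37  1.76  0.17  1.03 -1.45] 11.55
```

>>> jog_arm([
  [2,-7,-5,-0.03,0.017,0.006],
  [2,-6,-5,-0.03,0.017,0.006],
  [0,0,0,0,0,0],
  [0,0,0,0,0,0],
])

```text
clock: 11.95
position: [0.509, -0.1992, 0.2445]
tool_rot: [0.455, 1.57, -2.63]
force: [0.4, -0.0, -0.1]
grip_width: 0.0853
```

Run:
```python
from goto import *
todo(np.array([.508,-.203,.08]),down(MY-np.pi/2))
from meterfit import fit
fit('pics/w11.png')
```

```text
shift mm [164.5   3.6   1. ] turn [ 0.013  0.001 -0.   ] F [ 0.4 -0.  -0.1] w 0.0853 t 11.95 v 0.016
v 0.016256705624675835 [ 0.50898129 -0.19923153  0.2444657 ] 11.95
foot [ 0.5078772  -0.20321132  0.05527312] 4.808825776259744e-07
[ 302  206   49   66 2989]
((507.92547607421875, -203.37599182128906), (50.87199401855469, 35.056087493896484), 2.267522096633911)
```

View pics/w11.png

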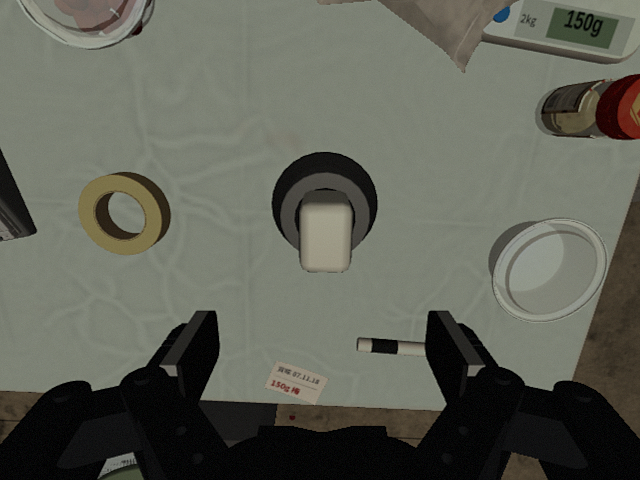

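>>> jog_arm([
  [20,2,1,0.01,0,0],
  [30,1,0,0,0,0],
  [30,1,0,0,0,0],
  [30,0,0,0,0,0],
  [0,0,0,0,0,0],
  [0,0,0,0,0,0],
])

```text
clock: 12.6
position: [0.5094, -0.2031, 0.1342]
tool_rot: [2.426, 1.566, -0.667]
force: [0.5, 0.9, 0.2]
grip_width: 0.0855
```

Run:
```python
from goto import *
todo(np.array([.508,-.2032,.08]),down(.041-np.pi/2))
```

```text
shift mm [54.2 -0.1  1.6] turn [ 0.008 -0.003 -0.003] F [0.5 0.9 0.2] w 0.0855 t 12.6 v 0.015
```

>>> jog_arm([
  [20,0,1,0.008,-0.003,-0.003],
  [20,0,0,0,0,0],
  [13,0,0,0,0,0],
  [0,0,0,0,0,0],
  [0,0,0,0,0,0],
])

```text
clock: 13.1
position: [0.5124, -0.2045, 0.0871]
tool_rot: [2.724, 1.561, -0.377]
force: [0.4, -0.5, 0.3]
grip_width: 0.0854
```

Run:
```python
from goto import *
todo(np.array([.508,-.2032,.08]),down(.041-np.pi/2))
```

```text
shift mm [ 7.1 -1.5  4.4] turn [-0.001 -0.009 -0.004] F [ 0.4 -0.5  0.3] w 0.0854 t 13.1 v 0.005
```

>>> jog_arm([
  [6,-1,4,0,-0.009,-0.004],
  [1,0,1,0,0,0],
  [0,0,0,0,0,0],
])

```text
clock: 13.4
position: [0.5079, -0.2041, 0.0818]
tool_rot: [2.67, 1.569, -0.432]
force: [0.1, 0.4, -0.0]
grip_width: 0.0855
```

Run:
```python
from goto import *
todo(np.array([.508,-.2032,.08]),down(.041-np.pi/2))
```

```text
shift mm [ 1.8 -0.9 -0.1] turn [-0.001 -0.002 -0.001] F [ 0.1  0.4 -0. ] w 0.0855 t 13.4 v 0.006
```

Good. Close.

>>> jog_arm([
  [1,-1,0,0,0,0],
  [0,0,0,0,0,0],
  [0,0,0,0,0,0],
  [0,0,0,0,0,0],
  [0,0,0,0,0,0],
  [0,0,0,0,0,0],
  [0,0,0,0,0,0],
  [0,0,0,0,0,0],
], gripper=255, newtons=70)

```text
clock: 14.2
position: [0.5081, -0.2029, 0.0814]
tool_rot: [2.71, 1.568, -0.391]
force: [-0.6, 0.7, 0.7]
grip_width: 0.0394
```

Run:
```python
from goto import *
todo(np.array([.508,-.2032,.08]),down(.041-np.pi/2)); st=observe(); np.savez('grasp.npz',X=st['position'],R=rpy(st['tool_rot'])); print(st['position'])
```

```text
shift mm [1.4 0.3 0.1] turn [-0.001 -0.002 -0.001] F [-0.6  0.7  0.7] w 0.0394 t 14.2 v 0.002
[ 0.50810631 -0.20289363  0.08141576]
```

>>> jog_arm([
  [-10,0,0,0,0,0],
  [-20,0,0,0,0,0],
  [-25,0,0,0,0,0],
  [-25,0,0,0,0,0],
  [-25,0,0,0,0,0],
  [-25,0,0,0,0,0],
  [0,0,0,0,0,0],
])

```text
clock: 14.9
position: [0.5071, -0.2021, 0.2189]
tool_rot: [-2.85, 1.57, 0.332]
force: [-0.0, -0.1, -3.1]
grip_width: 0.0394
```

Run:
```python
from goto import *
st=observe(); print(st['position'],st['force'],st['grip_width'],st['qpos'].round(2))
cv2.imwrite('pics/w12.png',grab_frame('wrist')[:,:,::-1])
im=grab_frame('scene')[:,:,::-1]; cv2.imwrite('pics/s12.png',cv2.resize(im[150:320,250:450],None,fx=3,fy=3))
plan(decktgt(PL,0,-.037,.15),decktool2(PL),16)
```

```text
[ 0.50713071 -0.20209797  0.21893154] [-0.00391293 -0.07914616 -3.13813318] 0.03942774847958012 [ 0.56  0.45 -0.39  1.82  0.21  0.91 -1.45]
rv [-1.747  0.308  0.256]
[3, -22, 3, -0.109, 0.019, 0.016]
[2, -22, 0, -0.109, 0.019, 0.016]
[2, -22, -2, -0.109, 0.019, 0.016]
[2, -22, -4, -0.109, 0.019, 0.016]
[1, -21, -7, -0.109, 0.019, 0.016]
[1, -20, -9, -0.109, 0.019, 0.016]
[1, -19, -11, -0.109, 0.019, 0.016]
[1, -18, -13, -0.109, 0.019, 0.016]
[1, -16, -15, -0.109, 0.019, 0.016]
[1, -15, -17, -0.109, 0.019, 0.016]
[1, -13, -18, -0.109, 0.019, 0.016]
[1, -11, -19, -0.109, 0.019, 0.016]
[2, -9, -20, -0.109, 0.019, 0.016]
[2, -6, -21, -0.109, 0.019, 0.016]
[2, -4, -22, -0.109, 0.019, 0.016]
[3, -2, -22, -0.109, 0.019, 0.016]
```

View pics/w12.png

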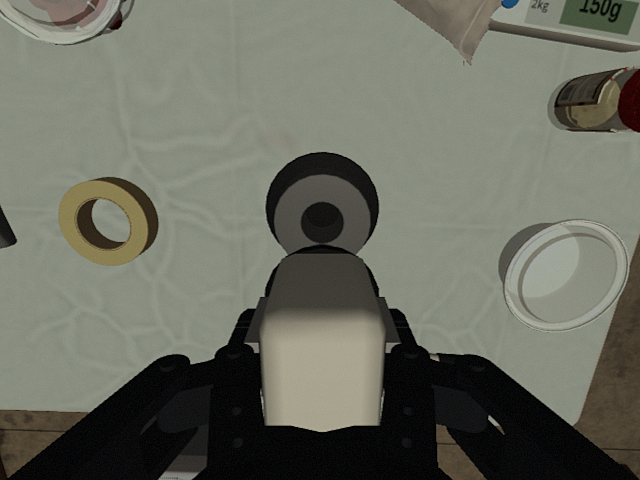

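View pics/s12.png

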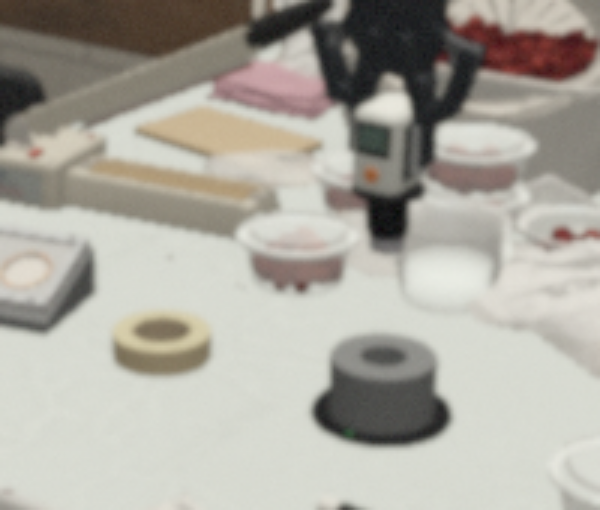

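>>> jog_arm([
  [0,-22,3,-0.109,0.019,0.016],
  [0,-22,0,-0.109,0.019,0.016],
  [0,-22,-2,-0.109,0.019,0.016],
  [0,-22,-4,-0.109,0.019,0.016],
  [1,-21,-7,-0.109,0.019,0.016],
  [1,-20,-9,-0.109,0.019,0.016],
  [1,-19,-11,-0.109,0.019,0.016],
  [1,-18,-13,-0.109,0.019,0.016],
  [1,-16,-15,-0.109,0.019,0.016],
  [1,-15,-17,-0.109,0.019,0.016],
  [1,-13,-18,-0.109,0.019,0.016],
  [1,-11,-19,-0.109,0.019,0.016],
  [1,-9,-20,-0.109,0.019,0.016],
  [1,-6,-21,-0.109,0.019,0.016],
  [1,-4,-22,-0.109,0.019,0.016],
  [1,-2,-22,-0.109,0.019,0.016],
  [0,0,0,0,0,0],
])

```text
clock: 16.7
position: [0.4193, 0.1569, 0.1698]
tool_rot: [1.576, 1.244, 0.316]
force: [-0.2, -0.5, -3.3]
grip_width: 0.0391
```

Run:
```python
from goto import *
st=observe(); print(st['position'],st['force'].round(1),st['grip_width'],st['qpos'].round(2))
plan(decktgt(PL,-.0005,-.0367,.105),decktool2(PL),4)
```

```text
[0.41929299 0.15685971 0.1698437 ] [-0.2 -0.5 -3.3] 0.0390865526751421 [ 0.08  0.31 -0.72  2.34  0.89  0.37 -1.09]
rv [ 0.069 -0.026  0.022]
[12, 6, 5, 0.017, -0.006, 0.006]
[12, 6, 5, 0.017, -0.006, 0.006]
[12, 6, 4, 0.017, -0.006, 0.006]
[12, 6, 4, 0.017, -0.006, 0.006]
```

>>> jog_arm([
  [8,7,5,0.017,-0.006,0.006],
  [12,6,5,0.017,-0.006,0.006],
  [12,6,4,0.017,-0.006,0.006],
  [10,5,4,0.017,-0.006,0.006],
  [0,0,0,0,0,0],
  [0,0,0,0,0,0],
])

```text
clock: 17.3
position: [0.4571, 0.1463, 0.1326]
tool_rot: [1.58, 1.231, 0.237]
force: [0.5, 0.1, -1.7]
grip_width: 0.0394
```

Run:
```python
from goto import *
st=observe(); print(st['position'],st['force'].round(1),st['grip_width'],st['qpos'].round(2))
todo(decktgt(PL,-.0005,-.0367,.105),decktool2(PL))
cv2.imwrite('pics/w13.png',grab_frame('wrist')[:,:,::-1])
```

```text
[0.45705836 0.146345   0.13256058] [ 0.5  0.1 -1.7] 0.03938661222282156 [-0.05  0.41 -0.54  2.31  1.17  0.32 -1.38]
shift mm [ 3.4  6.5 -2.9] turn [-0.009  0.     0.009] F [ 0.5  0.1 -1.7] w 0.0394 t 17.3 v 0.016
```

View pics/w13.png

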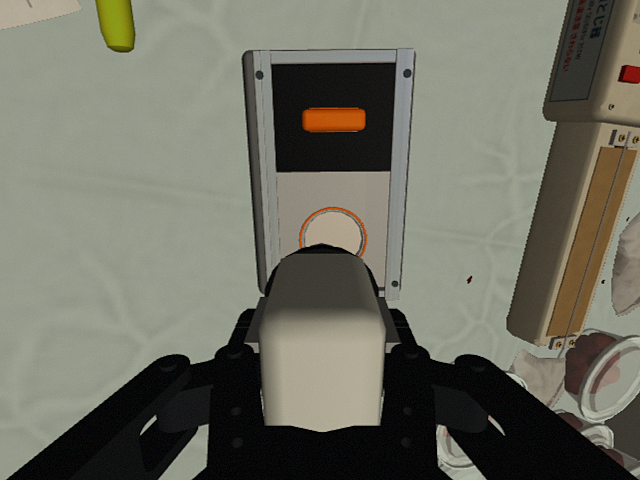

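>>> jog_arm([
  [2,6,-3,-0.009,0,0.009],
  [2,1,0,0,0,0],
  [6,1,0,0,0,0],
  [6,0,0,0,0,0],
  [0,0,0,0,0,0],
  [0,0,0,0,0,0],
])

```text
clock: 17.95
position: [0.4699, 0.1528, 0.1214]
tool_rot: [1.571, 1.219, 0.238]
force: [0.4, -0.4, -1.9]
grip_width: 0.0391
```

Run:
```python
from goto import *
st=observe(); print(st['position'],st['force'].round(1),st['grip_width'],st['qpos'].round(2))
todo(decktgt(PL,-.0005,-.0367,.0815),decktool2(PL))
```

```text
[0.46992272 0.15282557 0.12138803] [ 0.4 -0.4 -1.9] 0.03914879173967661 [-0.09  0.45 -0.5   2.3   1.28  0.31 -1.48]
shift mm [11.7 -2.9  0.5] turn [ 0.001 -0.001 -0.003] F [ 0.4 -0.4 -1.9] w 0.0391 t 17.95 v 0.006
```

>>> jog_arm([
  [4,-3,0,0,0,0],
  [5,-1,0,0,0,0],
  [3,-1,0,0,0,0],
  [0,0,0,0,0,0],
  [0,0,0,0,0,0],
])

```text
clock: 18.45
position: [0.4696, 0.1528, 0.1097]
tool_rot: [1.572, 1.217, 0.239]
force: [0.1, 0.4, -2.5]
grip_width: 0.0393
```

Run:
```python
from goto import *
st=observe(); print(st['position'],st['force'].round(1),st['grip_width'],st['qpos'].round(2))
todo(decktgt(PL,-.0005,-.0367,.0815),decktool2(PL))
cv2.imwrite('pics/w14.png',grab_frame('wrist')[:,:,::-1])
im=grab_frame('scene')[:,:,::-1]; cv2.imwrite('pics/s14.png',cv2.resize(im[160:290,180:320],None,fx=5,fy=4.5,interpolation=cv2.INTER_CUBIC))
```

```text
[0.46960203 0.15284437 0.10970982] [ 0.1  0.4 -2.5] 0.039324335866075116 [-0.11  0.47 -0.47  2.31  1.4   0.3  -1.6 ]
shift mm [0.8 1.4 0.6] turn [ 0.001 -0.001 -0.005] F [ 0.1  0.4 -2.5] w 0.0393 t 18.45 v 0.005
```

View pics/w14.png

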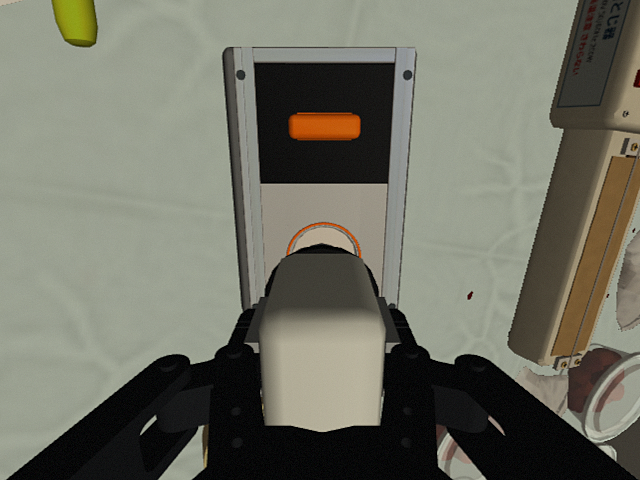

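View pics/s14.png

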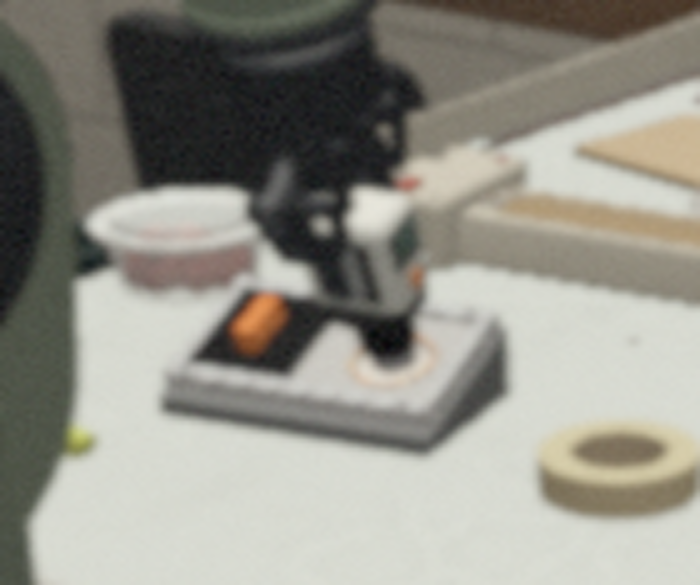

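>>> jog_arm([
  [2,1,0,0,0,-0.005],
  [3,0,0,0,0,0],
  [2,0,0,0,0,0],
  [0,0,0,0,0,0],
  [0,0,0,0,0,0],
])

```text
clock: 19.05
position: [0.4735, 0.1537, 0.1034]
tool_rot: [1.572, 1.222, 0.239]
force: [-0.7, -0.5, 0.2]
grip_width: 0.0394
```

Run:
```python
from goto import *
todo(decktgt(PL,-.0005,-.0367,.0729),decktool2(PL))
o,R=deck(PL); print(R.T@observe()['force'])
```

```text
shift mm [ 2.1 -0.3  0.5] turn [ 0.001 -0.001 -0.   ] F [-0.7 -0.5  0.2] w 0.0394 t 19.05 v 0.007
[-0.62861701 -0.35213481  0.49014745]
```

Run:
```python
from goto import *
o,R=deck(PL); F=[]
for i in range(12):
    grab_frame('top'); F.append(R.T@observe()['force'])
F=np.array(F); print(F.mean(0),F.std(0)/12**.5)
todo(decktgt(PL,-.0005,-.0367,.0729),decktool2(PL))
```

```text
[-0.89463529 -0.22813148 -0.14861701] [0.1192983  0.09880262 0.1571966 ]
shift mm [ 2.2 -0.2  0.5] turn [ 0.001 -0.001 -0.   ] F [-1.4 -0.2  0.6] w 0.0395 t 19.65 v 0.002
```

>>> jog_arm([
  [-4,0,0,0,0,0],
  [-4,0,0,0,0,0],
  [0,0,0,0,0,0],
  [0,0,0,0,0,0],
])

```text
clock: 20.05
position: [0.4707, 0.1531, 0.1109]
tool_rot: [1.572, 1.222, 0.239]
force: [-0.8, -0.3, -3.0]
grip_width: 0.0393
```

```bash
cat > avg.py <<'E'
from goto import *
o,R=deck(PL); F=[]
for i in range(24):
    grab_frame('top'); F.append(R.T@observe()['force'])
F=np.array(F); print(F.mean(0),F.std(0)/24**.5)
todo(decktgt(PL,-.0005,-.0367,.0729),decktool2(PL))
E
python3 avg.py
```

```text
[-1.06167968e+00  3.63808724e-04 -2.75636556e+00] [0.09665237 0.0788704  0.11089577]
shift mm [10.3 -0.1  0.5] turn [ 0.001 -0.001  0.   ] F [ 0.5  0.9 -3. ] w 0.039 t 21.25 v 0.002
```

>>> jog_arm([
  [4,0,0,0,0,0],
  [3,0,0,0,0,0],
  [2,0,0,0,0,0],
  [0,0,0,0,0,0],
  [0,0,0,0,0,0],
])

```text
clock: 21.75
position: [0.4739, 0.1539, 0.1024]
tool_rot: [1.572, 1.222, 0.239]
force: [-0.3, -0.8, -0.3]
grip_width: 0.0391
```

```bash
python3 avg.py
```

```text
[-0.97048477 -0.36949549  0.1260519 ] [0.10506875 0.08611341 0.08304722]
shift mm [ 1.  -0.3  0.5] turn [ 0.001 -0.001 -0.   ] F [-0.9 -0.4  0.4] w 0.0391 t 22.95 v 0.002
```

Run:
```python
from goto import *
a=grab_frame('wrist')[:,:,::-1]; b=grab_frame('scene')[:,:,::-1]
cv2.imwrite('pics/f1.png',np.vstack([cv2.resize(a[30:330,180:480],(400,400)),]))
cv2.imwrite('pics/f2.png',cv2.resize(b[160:290,180:320],None,fx=5,fy=4.5,interpolation=cv2.INTER_CUBIC))
print(observe()['clock'],np.abs(observe()['qd']).max())
```

```text
23.05 0.0020536443658193716
```

View pics/f1.png

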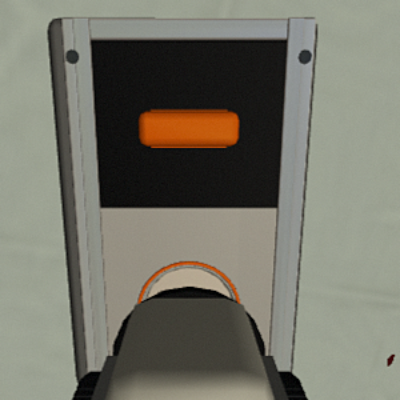

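View pics/f2.png

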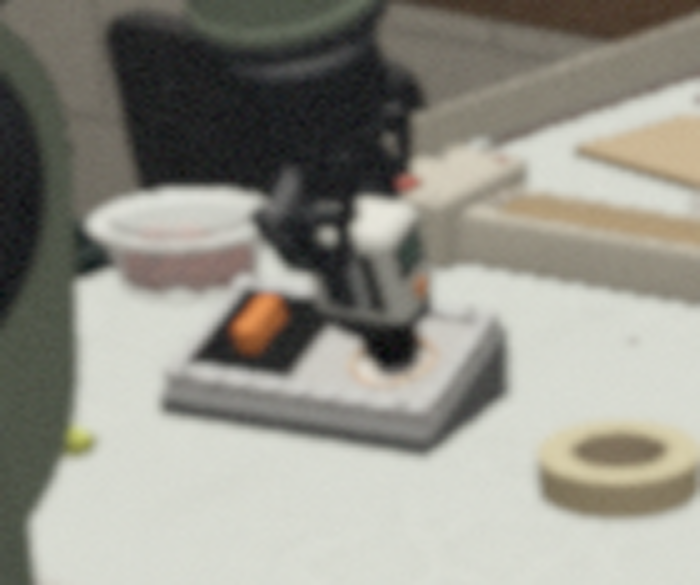

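Run:
```python
from goto import *
c=cam('wrist'); cs=cam('scene'); o,R=deck(PL)
t=np.linspace(0,2*np.pi,200)
circ=lambda x,y,z,r:(o+np.c_[x+r*np.cos(t),y+r*np.sin(t),0*t+z]@R.T)
st=observe(); q=R.T@(st['position']-o); print('TCP deck',q)
k=lambda P:(P-[180,30])*4/3
for nm,z,r in(('ring',.004,.0225),('flangeU',.0435,.028),('flangeT',.0495,.028)):
    P=k(proj(c,circ(*( (0,-.037) if nm=='ring' else q[:2]),z,r))); print(nm,P.min(0).round(1),P.max(0).round(1))
for nm,xy,z,r in(('ring',(0,-.037),.004,.0225),('nose',q[:2],.006,.0165),('fl',q[:2],.0435,.028)):
    P=(proj(cs,circ(*xy,z,r))-[180,160])*[5,4.5]; print(nm,P.min(0).round(1),P.max(0).round(1))
```

```text
TCP deck [-0.00019605 -0.03618151  0.07389066]
ring [139.7 263.5] [239.8 356.9]
flangeU [113.8 276.9] [264.9 414.2]
flangeT [111.4 282.2] [267.5 423.3]
ring [354.1 334. ] [437.4 385.1]
nose [362.9 338.2] [424.  375.7]
fl [326.4 277.8] [431.7 341.1]
```

Run:
```python
from goto import *
im=cv2.imread('pics/w14.png'); cv2.imwrite('pics/w14c.png',cv2.resize(im[215:435,225:415],None,fx=2.7,fy=2.7,interpolation=cv2.INTER_CUBIC))
c=camera_info('wrist'); T=np.linalg.inv(np.array(c['tool_from_camera'])); f=240/np.tan(np.radians(c['fov_y']/2))
def pt(X):
    Y=np.atleast_2d(X)@T[:3,:3].T+T[:3,3]; return np.c_[f*Y[:,0]/Y[:,2]+c['cx'],f*Y[:,1]/Y[:,2]+c['cy']]
k=lambda P:(P-[225,215])*2.7
h=.0814 # tcp height at grasp; tool x = h-z
for nm,X in(('top far',[h-.122,0,-.028]),('top near',[h-.122,0,.028]),('bot far',[h-.058,0,-.028]),('flange top far',[h-.058,0,-.028]),('flange bot far',[h-.052,0,-.028]),('topL',[h-.122,-.02,0]),('topR',[h-.122,.02,0]),('tip',[.011,0,-.011])): print(nm,pt(X).round(1),k(pt(X)).round(0))
```

```text
top far [[322.4 313. ]] [[263. 265.]]
top near [[322.3 462.9]] [[263. 669.]]
bot far [[322.1 242.3]] [[262.  74.]]
flange top far [[322.1 242.3]] [[262.  74.]]
flange bot far [[322.1 238.3]] [[262.  63.]]
topL [[257.3 393.9]] [[ 87. 483.]]
topR [[387.4 393.8]] [[438. 483.]]
tip [[322.1 288.4]] [[262. 198.]]
```

View pics/w14c.png

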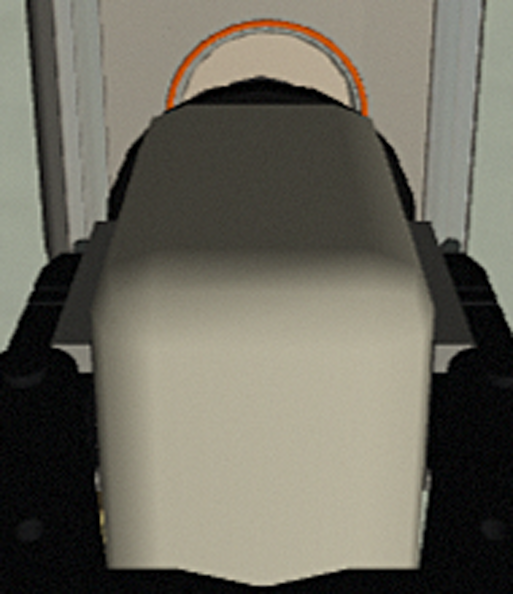

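Run:
```python
from goto import *
im=grab_frame('wrist')[:,:,::-1].astype(int)
cv2.imwrite('pics/w15.png',im.astype(np.uint8)); g=im.max(2)
for col in(300,311,322,333,344): print(col,g[225:262,col].tolist())
for row in(258,266,274,282,290): print(row,'L',g[row,250:290].tolist(),'R',g[row,360:395].tolist())
```

```text
300 [152, 150, 149, 149, 150, 147, 124, 139, 200, 200, 150, 143, 132, 149, 173, 184, 179, 179, 179, 180, 180, 179, 179, 115, 28, 0, 3, 0, 32, 68, 63, 67, 62, 62, 61, 63, 65]
311 [154, 142, 118, 188, 191, 120, 123, 113, 178, 185, 179, 180, 180, 180, 178, 181, 180, 177, 178, 182, 176, 62, 0, 6, 7, 15, 18, 9, 33, 70, 66, 63, 64, 62, 65, 62, 64]
322 [146, 158, 206, 177, 146, 114, 169, 185, 179, 180, 180, 180, 180, 180, 180, 179, 181, 181, 189, 178, 0, 0, 6, 17, 20, 12, 17, 15, 31, 67, 67, 60, 66, 65, 65, 59, 66]
333 [153, 152, 146, 183, 200, 147, 147, 106, 153, 186, 181, 181, 179, 182, 179, 182, 183, 181, 183, 186, 182, 122, 0, 0, 9, 18, 13, 15, 32, 68, 67, 67, 64, 65, 66, 64, 66]
344 [156, 154, 151, 153, 152, 153, 152, 146, 168, 204, 184, 147, 140, 113, 131, 179, 192, 184, 183, 183, 183, 184, 187, 180, 92, 0, 0, 8, 35, 70, 69, 64, 65, 65, 65, 61, 66]
258 L [144, 139, 139, 139, 144, 146, 146, 146, 143, 118, 136, 148, 147, 146, 148, 148, 148, 145, 151, 149, 147, 145, 148, 147, 146, 146, 146, 149, 146, 148, 151, 118, 94, 71, 56, 63, 62, 60, 62, 67] R [84, 110, 141, 154, 154, 151, 152, 151,
[... 825 characters left out ...]
148, 144, 145, 149]
282 L [131, 135, 142, 137, 139, 141, 143, 147, 146, 148, 124, 134, 148, 151, 146, 153, 154, 84, 6, 4, 15, 11, 20, 53, 64, 64, 61, 62, 66, 65, 61, 64, 62, 64, 62, 66, 63, 64, 62, 62] R [73, 77, 78, 79, 81, 80, 85, 83, 87, 95, 79, 39, 8, 11, 5, 44, 138, 164, 151, 150, 149, 155, 103, 114, 143, 141, 138, 141, 143, 147, 148, 145, 145, 148, 149]
290 L [130, 138, 142, 137, 138, 139, 141, 147, 150, 149, 139, 141, 150, 155, 105, 28, 0, 9, 14, 12, 41, 62, 63, 64, 62, 65, 62, 60, 63, 66, 62, 67, 65, 64, 62, 66, 63, 61, 65, 63] R [72, 75, 78, 74, 77, 79, 82, 84, 84, 86, 88, 92, 100, 64, 12, 14, 16, 5, 78, 148, 159, 133, 101, 135, 148, 139, 140, 140, 146, 146, 148, 141, 147, 152, 150]
```

Run:
```python
from goto import *
c=camera_info('wrist'); T=np.array(c['tool_from_camera']); f=240/np.tan(np.radians(c['fov_y']/2))
P=np.array([(300,248.3),(311,245.8),(322,244.8),(333,246),(344,249),(275.5,266),(270.7,274),(267,282),(264.3,290),(366.8,266),(372.5,274),(375.5,282),(377.9,290)])
d=np.c_[(P[:,0]-c['cx'])/f,(P[:,1]-c['cy'])/f,np.ones(len(P))]@T[:3,:3].T; o=T[:3,3]
for x in(.0234,.0264,.0294):
    W=o+d*((x-o[0])/d[:,0])[:,None]; W=W[:,1:]
    r=least_squares(lambda q:np.hypot(*(W-q[:2]).T)-q[2],[0,0,.028]); print(x,r.x.round(4),(r.fun*1000).round(1))
    r=least_squares(lambda q:np.hypot(*(W-q[:2]).T)-.028,[0,0]); print('   r=28',r.x.round(4),(r.fun*1000).round(1))
```

```text
0.0234 [-0.0004  0.0002  0.027 ] [ 0.1 -0.   0.   0.   0.1 -0.1 -0.3 -0.1  0.3 -0.1  0.  -0.1  0.1]
   r=28 [-0.0004  0.0016] [ 0.4  0.3  0.4  0.3  0.3 -0.2 -0.6 -0.7 -0.5 -0.3 -0.3 -0.7 -0.6]
0.0264 [-0.0004  0.0018  0.0275] [ 0.1 -0.   0.1  0.   0.1 -0.1 -0.3 -0.1  0.3 -0.1  0.  -0.1  0.1]
   r=28 [-0.0004  0.0024] [ 0.3  0.1  0.2  0.1  0.2 -0.1 -0.4 -0.4 -0.1 -0.2 -0.2 -0.4 -0.2]
0.0294 [-0.0004  0.0033  0.028 ] [ 0.2 -0.   0.1  0.   0.1 -0.1 -0.3 -0.1  0.3 -0.1  0.  -0.1  0.1]
   r=28 [-0.0004  0.0032] [ 0.1 -0.   0.  -0.   0.1 -0.  -0.2 -0.1  0.3 -0.1  0.  -0.1  0.2]
```

Run:
```python
from goto import *
for nm in('w12','w13','w14','w15'):
    im=cv2.imread(f'pics/{nm}.png').astype(int); g=im.max(2)
    # flange->block boundary: dark (<35) to block(>45) from outside in
    L=[];Rr=[]
    for row in range(266,294,2):
        s=g[row]
        # from centre 322 outwards until dark (<40)
        c=300
        while s[c]>=40: c-=1
        a,b=s[c],s[c+1]; L.append((c+(40-a)/(b-a),row))
        c=345
        while s[c]>=48: c+=1
        a,b=s[c],s[c-1]; Rr.append((c-(48-a)/(b-a),row))
    L=np.array(L);Rr=np.array(Rr)
    pl=np.polyfit(L[:,1],L[:,0],1);pr=np.polyfit(Rr[:,1],Rr[:,0],1)
    y=(pr[1]-pl[1])/(pl[0]-pr[0]); print(nm,pl.round(3),pr.round(3),'VP row',y, 'col',np.polyval(pl,y),'res',np.std(np.polyval(pl,L[:,1])-L[:,0]),np.std(np.polyval(pr,Rr[:,1])-Rr[:,0]), 'apex',[int(r) for r in range(225,262) if g[r,322]<40][:1])
```

```text
w12 [-3.25000e-01  3.64351e+02] [  0.331 276.735] VP row 133.5427889080736 col 320.9924963316178 res 0.157477610897261 0.14991962954300206 apex [225]
w13 [-3.19000e-01  3.62448e+02] [  0.331 277.469] VP row 130.85626365399511 col 320.7287161019028 res 0.16775031219008157 0.16131657254164836 apex [244]
w14 [-3.15000e-01  3.61324e+02] [  0.327 278.367] VP row 129.12851726604603 col 320.64942886076614 res 0.17882677131437566 0.18613068709445088 apex [244]
w15 [-3.19000e-01  3.62573e+02] [  0.328 278.104] VP row 130.39611063334505 col 320.9184407544201 res 0.14456894666285772 0.2044283665958378 apex [245]
```

Run:
```python
from goto import *
im=cv2.imread('pics/w11.png')
ci=camera_info('wrist'); T=np.array(ci['tool_from_camera'])
X=np.array([ 0.50898129,-0.19923153,0.2444657]); Rw=down(.044-.013-np.pi/2) # turn residual .013 about tool x
st=dict(position=X,tool_rot=Rot.from_matrix(Rw).as_euler('xyz')); c=cam('wrist',st)
s=4;x0,y0=255,140
big=cv2.resize(im[y0:285,x0:395],None,fx=s,fy=s,interpolation=cv2.INTER_CUBIC)
t=np.linspace(0,2*np.pi,100)
def dr(P,col): cv2.polylines(big,[np.round((proj(c,P)-[x0,y0]+.5)*s).astype(np.int32)],True,col,1)
for cx,col in((.508,(0,255,0)),(.505,(0,0,255))):
    for z,r in((.052,.028),(.058,.028)): dr(np.c_[cx+r*np.cos(t),-.2032+r*np.sin(t),0*t+z],col)
    R2=Rz(.04)
    for z in(.122,): dr(np.array([[a*.028,b*.02,z] for a,b in((1,1),(1,-1),(-1,-1),(-1,1))])@R2.T+[cx,-.2032,0],col)
dr(np.c_[.508+.042*np.cos(t),-.2032+.042*np.sin(t),0*t+.052],(255,0,0))
dr(np.c_[.508+.056*np.cos(t),-.2032+.056*np.sin(t),0*t+.005],(255,0,0))
cv2.imwrite('pics/ov.png',big)
```

```text
<sys>:0: UserWarning: Gimbal lock detected. Setting third angle to zero since it is not possible to uniquely determine all angles.
```

View pics/ov.png

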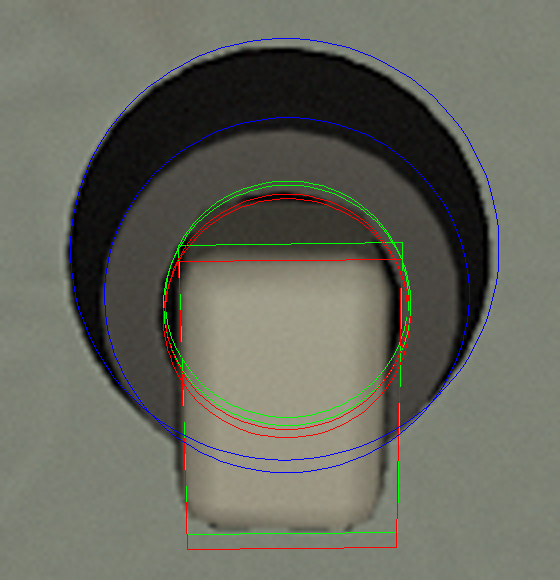

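```bash
python3 - <<'E' 2>/dev/null
from goto import *
im=cv2.imread('pics/w11.png')
ci=camera_info('wrist'); T=np.array(ci['tool_from_camera'])
X=np.array([ 0.50898129,-0.19923153,0.2444657]); Rw=down(.044-np.pi/2)@Rot.from_rotvec([-.013,-.001,0]).as_matrix()
R=(Rw@T[:3,:3]).T; o=Rw@T[:3,3]+X
c=dict(f=240/np.tan(np.radians(ci['fov_y']/2)),cx=ci['cx'],cy=ci['cy'],R=R,t=-R@o)
s=4;x0,y0=255,140
big=cv2.resize(im[y0:285,x0:395],None,fx=s,fy=s,interpolation=cv2.INTER_CUBIC)
t=np.linspace(0,2*np.pi,100)
def dr(P,col): cv2.polylines(big,[np.round((proj(c,P)-[x0,y0]+.5)*s).astype(np.int32)],True,col,1)
for cx,col in((.508,(0,255,0)),(.505,(0,0,255))):
    for z,r in((.058,.028),): dr(np.c_[cx+r*np.cos(t),-.2032+r*np.sin(t),0*t+z],col)
    R2=Rz(.04)
    for z in(.122,): dr(np.array([[a*.028,b*.02,z] for a,b in((1,1),(1,-1),(-1,-1),(-1,1))])@R2.T+[cx,-.2032,0],col)
dr(np.c_[.508+.042*np.cos(t),-.2032+.042*np.sin(t),0*t+.052],(255,0,0))
dr(np.c_[.508+.056*np.cos(t),-.2032+.056*np.sin(t),0*t+.005],(255,0,0))
dr(np.c_[.508+.0553*np.cos(t),-.2032+.0553*np.sin(t),0*t+.004],(255,255,0))
cv2.imwrite('pics/ov2.png',big)
# rim circle fit of cradle gray (outer edge at z=.052): up/left/right edges
E
```

```text
(no output)
```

View pics/ov2.png

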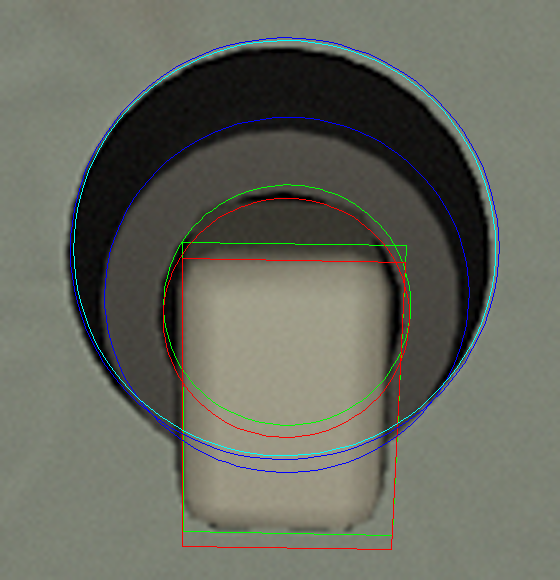

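```bash
python3 - <<'E' 2>/dev/null
from goto import *
im=cv2.imread('pics/w11.png').astype(int)
ci=camera_info('wrist'); T=np.array(ci['tool_from_camera'])
X=np.array([ 0.50898129,-0.19923153,0.2444657]); Rw=down(.044-np.pi/2)@Rot.from_rotvec([-.013,-.001,0]).as_matrix()
R=(Rw@T[:3,:3]).T; o=Rw@T[:3,3]+X
c=dict(f=240/np.tan(np.radians(ci['fov_y']/2)),cx=ci['cx'],cy=ci['cy'],R=R,t=-R@o)
print('w11 rpy',rpy([.455,1.57,-2.63]).round(4).tolist(), Rw.round(4).tolist())
sub=(im.max(2)<60).astype(np.uint8); sub[:140]=0;sub[275:]=0;sub[:,:260]=0;sub[:,390:]=0
n,l,s,cen=cv2.connectedComponentsWithStats(sub); k=1+np.argmax(s[1:,4]); print(s[k])
P=cv2.convexHull(np.argwhere(l==k)[:,::-1].astype(np.int32))[:,0]
W=np.array([onplane(c,p,.004)[:2] for p in P])
r=least_squares(lambda q:(np.hypot(*(W-q[:2]).T)-q[2]),[.51,-.2,.056],loss='soft_l1',f_scale=.001); print('foot',r.x,(r.fun*1000).round(1)); print(P.tolist())
E
```

```text
w11 rpy [[-0.0007, 0.0566, -0.9984], [-0.0004, -0.9984, -0.0566], [-1.0, 0.0003, 0.0007]] [[-0.001, 0.057, -0.9984], [-0.0001, -0.9984, -0.057], [-1.0, -0.0, 0.001]]
[ 272  152  105   92 2792]
foot [ 0.50600748 -0.20195927  0.05529607] [-0.2 -0.  -0.1  0.   0.1  0.  -0.1 -0.2 -0.4  0.3  0.4  0.1 -0.   0.1
  0.2 -0.1 -0.1  0.1 -0.2 -0.2 -0.  -0.2 -0.  -0.1  0.1  0.3 -0.2 -0.2
  0.1  0.1  0.2  0.1  0.1  0.2  0.  -0.1]
[[376, 212], [375, 217], [374, 220], [371, 227], [370, 229], [368, 232], [364, 237], [362, 239], [291, 243], [290, 243], [283, 236], [279, 230], [276, 224], [274, 219], [273, 216], [272, 209], [272, 198], [273, 191], [276, 183], [278, 179], [284, 170], [286, 168], [294, 161], [301, 157], [305, 155], [315, 152], [330, 152], [336, 153], [341, 154], [346, 156], [352, 159], [360, 165], [361, 166], [368, 174], [374, 186], [376, 194]]
```

```bash
python3 - <<'E' 2>/dev/null
from goto import *
for i in range(3):
    ci=camera_info('wrist'); print(np.array(ci['tool_from_camera']).round(5).tolist(),ci['fov_y'],ci['cx'],ci['cy'])
st=observe(); print(st['position'],st['tool_rot']); st=observe(); print(st['position'],st['tool_rot'])
R=rpy(st['tool_rot']); print(R.round(4))
E
grep -n "" meterfit.py | head -12
```

```text
[[-0.0007, -0.31263, 0.94987, -0.1313], [1.0, -0.00021, 0.00067, -0.00021], [-1e-05, 0.94987, 0.31263, -0.07894], [0.0, 0.0, 0.0, 1.0]] 67.32706681553572 321.87413487972174 242.2487236417274
[[-0.0007, -0.31263, 0.94987, -0.1313], [1.0, -0.00021, 0.00067, -0.00021], [-1e-05, 0.94987, 0.31263, -0.07894], [0.0, 0.0, 0.0, 1.0]] 67.32706681553572 321.87413487972174 242.2487236417274
[[-0.0007, -0.31263, 0.94987, -0.1313], [1.0, -0.00021, 0.00067, -0.00021], [-1e-05, 0.94987, 0.31263, -0.07894], [0.0, 0.0, 0.0, 1.0]] 67.32706681553572 321.87413487972174 242.2487236417274
[0.47394875 0.15384767 0.10237378] [1.57200622 1.2214849  0.23907556]
[0.47394875 0.15384767 0.10237378] [1.57200622 1.2214849  0.23907556]
[[ 3.325e-01  9.132e-01  2.357e-01]
 [ 8.100e-02  2.213e-01 -9.718e-01]
 [-9.396e-01  3.423e-01 -4.000e-04]]
1:from h import *
2:def fit(name):
3:    st=observe(); im=grab_frame('wrist')[:,:,::-1].astype(int); c=cam('wrist',st)
4:    cv2.imwrite(name,im.astype(np.uint8)); print('v',np.abs(st['qd']).max(),st['position'],st['clock'])
5:    u,v=proj(c,[.508,-.202,.06])[0].astype(int)
6:    box=np.zeros((480,640),bool); box[max(0,v-75):v+75,max(0,u-75):u+75]=1
7:    sub=((im.max(2)<60)&box).astype(np.uint8)
8:    n,l,s,cen=cv2.connectedComponentsWithStats(sub); k=1+np.argmax(s[1:,4])
9:    P=cv2.convexHull(np.argwhere(l==k)[:,::-1].astype(np.int32))[:,0]
10:    W=np.array([onplane(c,p,.004)[:2] for p in P])
11:    r=least_squares(lambda q:(np.hypot(*(W-q[:2]).T)-q[2]),[.51,-.2,.056],loss='soft_l1',f_scale=.001); print('foot',r.x,r.cost)
12:    m=((im[:,:,2]-im[:,:,0]>14)&(im[:,:,2]>120)&box).astype(np.uint8); n,l,s,cen=cv2.connectedComponentsWithStats(m); k=1+np.argmax(s[1:,4]); print(s[k])
```

```bash
python3 - <<'E' 2>/dev/null
from goto import *
# ring fit in tool frame, from w15 with fixed radius
ci=camera_info('wrist'); T=np.array(ci['tool_from_camera']); f=240/np.tan(np.radians(ci['fov_y']/2))
im=cv2.imread('pics/w15.png').astype(int)
org=((im[:,:,2]-im[:,:,0]>50)); org[:200]=0; org[275:]=0; org[:,:270]=0; org[:,380:]=0
pts=[]
for col in range(284,362):
    r=np.where(org[:,col])[0]
    if len(r): pts.append((col,r[0]-.3))
P=np.array(pts); P=P[4:-4]
d=np.c_[(P[:,0]-ci['cx'])/f,(P[:,1]-ci['cy'])/f,np.ones(len(P))]@T[:3,:3].T; o=T[:3,3]
for x in(.068,.070,.072):
    W=(o+d*((x-o[0])/d[:,0])[:,None])[:,1:]
    r=least_squares(lambda q:np.hypot(*(W-q[:2]).T)-q[2],[0,0,.023]); r2=least_squares(lambda q:np.hypot(*(W-q[:2]).T)-.0233,[0,0]); print(x,r.x.round(4),r2.x.round(4))
acc=sum(grab_frame('scene').astype(float) for i in range(10))/10; b=acc[:,:,::-1].astype(np.uint8)
s=9;x0,y0=235,195
big=cv2.resize(b[y0:250,x0:285],None,fx=s*1.5,fy=s,interpolation=cv2.INTER_CUBIC) if 0 else cv2.resize(b[y0:250,x0:285],None,fx=s,fy=s,interpolation=cv2.INTER_CUBIC)
raw=big.copy()
cs=cam('scene'); oo,R=deck(PL); t=np.linspace(0,2*np.pi,100); q=R.T@(observe()['position']-oo)
def dr(x,y,z,r,col): cv2.polylines(big,[np.round((proj(cs,oo+np.c_[x+r*np.cos(t),y+r*np.sin(t),0*t+z]@R.T)-[x0,y0]+.5)*s).astype(np.int32)],True,col,1)
dr(0,-.037,.004,.0225,(255,0,0)); 
for dy,col in((0,(0,255,0)),(-.003,(0,0,255))):
    for z,r in((.0435,.028),(.0495,.028),(.0055,.0165)): dr(q[0],q[1]+dy,z,r,col)
cv2.imwrite('pics/sc.png',np.hstack([raw[:, :395],big[:,:400]]) if 0 else np.vstack([big]))
cv2.imwrite('pics/scr.png',raw); print(observe()['clock'])
E
```

```text
0.068 [-0.0004 -0.0006  0.0228] [-0.0004 -0.    ]
0.07 [-0.0004  0.0002  0.023 ] [-0.0004  0.0005]
0.072 [-0.0004  0.001   0.0233] [-0.0004  0.001 ]
23.6
```

View pics/sc.png

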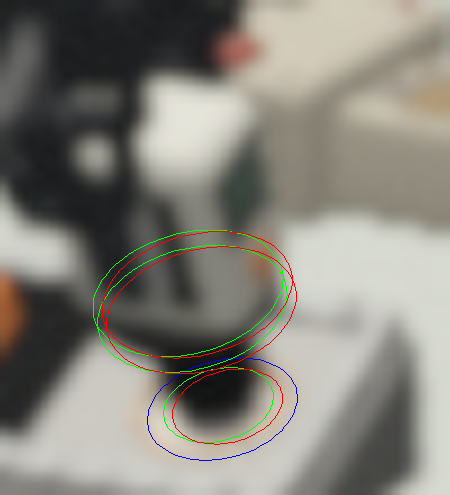

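View pics/scr.png

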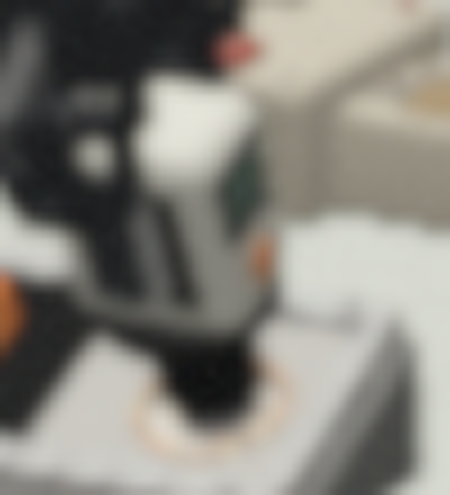

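```bash
python3 - <<'E' 2>/dev/null
from goto import *
acc=sum(grab_frame('scene').astype(float) for i in range(12))/12; np.save('acc.npy',acc)
g=acc.mean(2)
for r in range(229,248): print(r,'g',g[r,246:272].round(0).astype(int).tolist())
o=acc[:,:,0]-acc[:,:,2]
for r in range(231,248): print(r,'o',o[r,246:272].round(0).astype(int).tolist())
cs=cam('scene'); oo,R=deck(PL); q=R.T@(observe()['position']-oo); t=np.linspace(0,2*np.pi,200)
P=proj(cs,oo+np.c_[.023*np.cos(t),-.037+.023*np.sin(t),0*t+.004]@R.T); print('ring pred',P.min(0),P.max(0))
for z in(.006,.02,.04):
  for dy in(0,-.003):
    P=proj(cs,oo+np.c_[q[0]+.0165*np.cos(t),q[1]+dy+.0165*np.sin(t),0*t+z]@R.T); print('nose',z,dy,P.min(0).round(2),P.max(0).round(2), 'axis',proj(cs,oo+R@[q[0],q[1]+dy,z]).round(2))
print(observe()['clock'])
E
```

```text
229 g [80, 82, 81, 82, 88, 95, 100, 100, 93, 87, 90, 105, 121, 126, 127, 122, 111, 91, 85, 110, 144, 169, 184, 192, 197, 196]
230 g [64, 68, 71, 75, 79, 85, 90, 95, 95, 95, 99, 106, 115, 120, 118, 110, 95, 90, 112, 141, 158, 167, 173, 178, 182, 181]
231 g [71, 63, 55, 56, 57, 60, 65, 71, 77, 80, 84, 90, 95, 98, 94, 86, 82, 109, 148, 173, 182, 184, 183, 184, 184, 180]
232 g [116, 98, 70, 51, 44, 43, 45, 49, 52, 55, 58, 60, 63, 64, 62, 57, 77, 126, 168, 189, 195, 196, 195, 195, 194, 192]
233 g [158, 145, 118, 91, 68, 50, 40, 38, 36, 36, 37, 36, 37, 37, 34, 37, 70, 125, 170, 192, 199, 200, 199, 200, 200, 198]
234 g [184, 179, 164, 144, 121, 96, 63, 34, 28, 27, 27, 26, 27, 23, 21, 26, 57, 110, 159, 187, 197, 200, 200, 200, 200, 201]
235 g [196, 194, 189, 179, 166, 142, 97, 48, 26, 22, 21, 22, 20, 19, 21, 24, 45, 92, 143, 177, 193, 198, 199, 200, 200, 201]
236 g [199, 199, 197, 195, 187, 165, 118, 62, 28, 21, 20, 21, 22, 18, 19, 24, 39, 82, 131, 167, 186, 195, 199, 200, 200, 202]
237 g [200, 200, 200, 198, 190, 169, 126, 73, 31, 21, 19, 20, 22, 20, 17, 23, 47, 94, 139, 168, 181, 191, 198,
[... 2782 characters left out ...]
 10, 9, 8, 6, 6, 7, 7, 6]
246 o [5, 6, 7, 6, 7, 9, 11, 14, 15, 17, 19, 18, 17, 16, 14, 12, 10, 9, 9, 8, 7, 6, 6, 7, 7, 5]
247 o [6, 6, 6, 6, 5, 6, 6, 7, 8, 10, 10, 10, 10, 9, 9, 9, 9, 8, 8, 7, 7, 6, 6, 6, 6, 5]
ring pred [250.64208968 234.09597874] [267.65999661 245.70614201]
nose 0.006 0 [252.58 235.15] [264.8  243.48] axis [[258.69 239.29]]
nose 0.006 -0.003 [253.58 235.32] [265.8  243.65] axis [[259.69 239.45]]
nose 0.02 0 [251.48 231.24] [263.77 239.55] axis [[257.63 235.36]]
nose 0.02 -0.003 [252.48 231.4 ] [264.78 239.72] axis [[258.63 235.53]]
nose 0.04 0 [249.89 225.56] [262.28 233.86] axis [[256.08 229.68]]
nose 0.04 -0.003 [250.9  225.72] [263.3  234.03] axis [[257.1  229.84]]
24.2
```

>>> jog_arm([
  [-4,0,0,0,0,0],
  [-4,0,0,0,0,0],
  [0,0,-2,0,0,0],
  [0,0,0,0,0,0],
  [0,0,0,0,0,0],
])

```text
clock: 24.7
position: [0.4706, 0.1555, 0.1096]
tool_rot: [1.573, 1.222, 0.24]
force: [-0.1, -0.4, -2.4]
grip_width: 0.0394
```

Run:
```python
from goto import *
todo(decktgt(PL,-.0003,-.0341,.0729),decktool2(PL))
```

```text
shift mm [8.8 0.1 0.3] turn [ 0.001 -0.001  0.   ] F [-0.1 -0.4 -2.4] w 0.0394 t 24.7 v 0.01
```

>>> jog_arm([
  [3,0,0,0,0,0],
  [3,0,0,0,0,0],
  [2,0,0,0,0,0],
  [0,0,0,0,0,0],
  [0,0,0,0,0,0],
])

```text
clock: 25.2
position: [0.4738, 0.1563, 0.1011]
tool_rot: [1.573, 1.222, 0.24]
force: [-0.4, -0.6, -0.4]
grip_width: 0.0393
```

```bash
sed -i 's/-.0005,-.0367,.0729/-.0003,-.0341,.0729/' avg.py; python3 avg.py
python3 - <<'E'
from goto import *
acc=sum(grab_frame('scene').astype(float) for i in range(10))/10
g=acc.mean(2)
for r in (235,236,237,239,240,241):
    s=g[r]; c=258
    l=c
    while s[l]<110:l-=1
    rr=c
    while s[rr]<110: rr+=1
    a=l+(s[l]-110)/(s[l]-s[l+1]); b=rr-(s[rr]-110)/(s[rr]-s[rr-1]); print(r,round(a,2),round(b,2),round((a+b)/2,2))
cv2.imwrite('pics/w16.png',grab_frame('wrist')[:,:,::-1])
E
```

```text
[-0.7403397  -0.35709205  0.91032457] [0.08978654 0.12604827 0.11501532]
shift mm [-0.3  0.   0.4] turn [ 0.001 -0.001  0.   ] F [-0.5 -0.5  0.8] w 0.0393 t 26.4 v 0.002
235 250.74 262.51 256.63
236 251.32 262.49 256.91
237 251.61 262.26 256.94
239 252.51 261.77 257.14
240 253.55 261.34 257.44
241 254.42 260.33 257.37
```

View pics/w16.png

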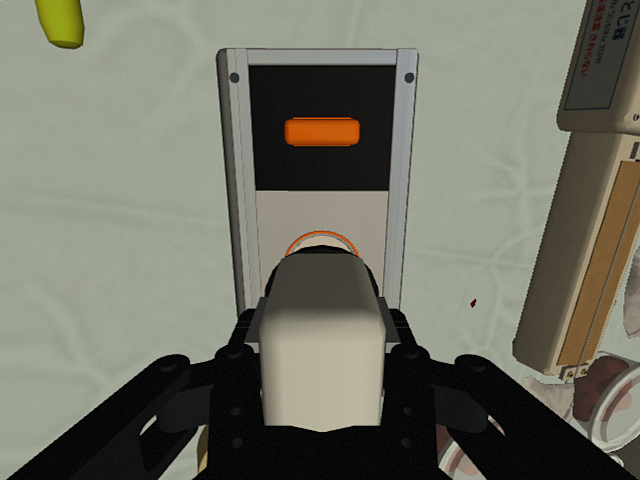

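>>> jog_arm([
  [-1.2,0,0,0,0,0],
  [0,0,0,0,0,0],
  [0,0,0,0,0,0],
])

```text
clock: 27.25
position: [0.4733, 0.1562, 0.1023]
tool_rot: [1.573, 1.222, 0.241]
force: [-0.1, -0.5, 0.4]
grip_width: 0.0393
```

```bash
python3 avg.py
```

```text
[-0.49366936 -0.31549351  0.00754011] [0.10998361 0.10060315 0.07775456]
shift mm [1.  0.  0.4] turn [ 0.001 -0.001  0.   ] F [-0.9 -0.8 -0.3] w 0.0394 t 28.45 v 0.001
```

Run:
```python
from workcell import bot, observe
print(bot.job_done()); print(observe()['clock'])
```

```text
the job is handed in; nothing more can be done
None
the job is handed in; nothing more can be done
```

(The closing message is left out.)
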